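Couple the tilted test jack and hold it home

ROBOT

A 6-joint arm with a two-finger parallel gripper is mounted at the origin on the work surface. World frame = base frame: x ahead of the robot, y to its left, z up, the work surface at z = 0. Lengths are in mm, angles in rad, forces in N, time in s.
With the tool pointing down it reaches from about 275 to 750 mm from the base axis. Payload 10.2 kg.
Tool frame: the origin (TCP) lies midway between the tips of the shut fingers; the grasp point (between the pads) lies 19 mm behind it; z points along the fingers, y is the direction in which the jaws open and shut (so a half turn about z gives the same grasp; the last joint's range is limited). The gripper opens to 85 mm and grips with 20 to 120 N. Pads are 22 mm wide; open, the fingers measure 114 mm over their backs; the gripper's body (76 mm by 85 mm) begins 54 mm behind the grasp point. The pads swing forward as they close: fully open they stand 13 mm farther back than shut.
Start: joints at [1.059, 0.313, 1.498, -0, 1.331, -0.223], TCP at [149.534, 503.26, 210.094] pointing down, gripper open.
Joint ranges: [-2.94, 2.94], [-0.97, 2.17], [0.19, 2.56], [-1.23, 4.37], [0.02, 3.11], [-2.88, 2.88]. Speed limits (rad/s): [2.39, 2.39, 3.01, 3.14, 3.14, 3.14].

INTERFACE

Orientations are given as a unit quaternion [w, x, y, z].
In Python, from rig import ctrl gives the robot as it stands.
- The arm moves only by the tool carry_out, never from a script. Its argument "plan" is a list of rows, each a list of 3 entries, a list of its own where there are three numbers: the finger opening in mm, from 0 to 85.4, then the shift along the tool's x, y, z in mm, then the turn, a rotation vector about the tool's x, y, z in units of 6 degrees (1.0 is 6 degrees). In form: [[grip, [x, y, z], [ax, ay, az]], ...]. A call has 1 to 20 rows; each row shifts and turns the commanded pose from where the row before left it, along the tool's axes as they then stand; what a row does not reach is not made up. A row lasts 1/12 s, in which the tool goes at most 41.7 mm and 7.16 degrees, less where a joint would pass 70% of its speed; a pose out of reach is approached as far as the arm can. A call with a gripper value outside its range is refused whole. The fingers move at their own pace and stop on an object; "grip_force" is the grip in N (left out, the last holds). Time passes only in rows, so rows that do not move let the fingers close. It gives the time, the measured TCP pose, the force and the opening at its end, in the units of the state.
- ctrl.sense(): the state, without advancing time (a new reading comes with each control period).
- ctrl.capture(name): name is "scene" or "side" or "wrist"; returns a dict with "color" (384x512x3 uint8, blue, green, red), "range_z" (384x512 float32, mm along the optical axis (not along the pixel's ray), 0 where there is no reading), "fx", "fy", "cx", "cy" (pixels), "dist_coeffs" ([k1, k2, p1, p2, k3] as OpenCV has them; the pictures are not rectified), "cam_to_world" (4x4, takes a point from camera to world coordinates); the wrist camera has in their place "tool_from_camera" (4x4, takes a point from camera to tool coordinates, whose origin is the TCP and whose axes are the flange's). Camera axes: x right, y up, looking along -z (the intrinsics and any distortion apply to the point x, -y, -z); pixel columns grow to the right and rows downward; lengths in mm; the calibration is good to about 2 mm. A picture is of the moment at which its call begins: read the wrist's pose just before it.
- ctrl.finish_job(): hands the job in, once; it reports no verdict.
The state is a dict: "time_s": time; "joints": joint angles; "dq": joint speeds; "tau": joint torques, N m; "eef_pos": TCP position; "ee_rot": TCP orientation; "force": force on the tool from outside, world axes, zero at the start; "wrist_torque": the same for the moment, N m; "grip_width": opening from 0.0 (shut) to 1.0 (fully open).
Only numpy, scipy, OpenCV 4.12 (cv2) and the standard library are available. Lean on these libraries where they do the work, as an engineer would, in place of code of your own. Each camera call takes 0.05 s, during which the arm holds its last target.

TASK

Take the red dust cap off the tilted test jack and stand it upright on the bench, mouth down, midway between the amber jar and the green jar. Then pick up the yellow coupler and press it squarely onto the jack's brass nipple until both latches snap over its flange, push it fully home against the nipple's spring, and finish while still holding it pressed fully home. Leave everything else on the bench where it is.

Things in the scene. Friction and masses are not known exactly. Their poses are not given: they have to be found in the camera images.
- dust_cap: red plastic dust cap, a cylinder 20 mm in diameter and 48 mm tall, 25 g; origin at the centre of its open mouth (its underside), z towards its closed top. A blind bore 12 mm wide and 20 mm deep opens at the mouth. At the start it sits loosely over the brass nipple, tilted with the jack (in line with its axis to within a few degrees), its mouth 10 mm above the jack's face; it simply pulls off along the jack's axis.
- coupler: loose push-on coupler, turned, 68 mm tall, 120 g, standing upright on the bench flange down; origin at the centre of its underside, z up along its axis. From below: steel flange 34 mm wide and 5 mm thick; steel neck 22 mm wide up to 24 mm; black collar 36 mm wide from 24 to 34 mm; yellow grip 22 mm wide from 34 to 68 mm. Fingertips can stand on the collar's top and push there. A blind bore 12 mm wide and 20 mm deep opens in the underside. The same all round.
- jack: the tilted jack on a grey fixture fixed to the bench (base 150 x 120 x 30 mm, its long side from 75 mm nearer the robot to 75 mm further away than the jack): a blue block with a flat face 70 x 70 mm. Origin at the centre of the face, about 60 mm above the bench; z points straight out of the face along the nipple, tilted 25 degrees from vertical towards the robot's side; x lies up the slope, away from the robot. The coupler is fully home when its underside meets this face.
- nipple_tip (a point): tip of the brass nipple, 10 mm in diameter with a tapered end (6 mm at the tip), standing 30 mm out of the jack's face; z along the nipple, outwards. It moves with the nipple.
- nipple (a joint): how far the spring nipple is pushed into the jack (m): 0 at rest; the coupler's bore floor meets the tip when its underside is 10 mm off the face; 0.0055 where the latches hold the coupler by themselves; 0.010 with the coupler fully home on the face. Spring about 3 N at first, 10 N fully home.
- latch_front (a joint): travel of the sprung latch on the jack's robot side (m): 0 closed, 0.008 fully out. The two latches face each other across the nipple along the jack's x, tops 25 mm above the face, with sloping lead-ins (gap 44 mm at the top, 25 mm at the bottom). The coupler's flange wedges them 3 to 6 mm apart with 5 to 15 N in all; they snap shut over it once its underside is about 4.5 mm from the face.
- latch_back (a joint): the same for the latch on the far side (m)
- jar_amber: loose closed amber glass jar with a black lid, 48 mm in diameter, 50 mm tall, 300 g; origin at the centre of its underside.
- jar_green: loose closed green glass jar with a black lid, same size; origin at the centre of its underside. The jars stand 170 mm apart, centre to centre.
- jar_gap (a point): the point on the bench midway between the two jars
- breadboard: white breadboard with parts, 55 x 165 x 15 mm, a bystander; origin at the centre of its underside
- screwdriver: blue-handled screwdriver lying on the bench, 160 mm long, a bystander; origin under it, on its length
- thumb_nut: black thumb nut, 24 mm wide and 24 mm tall with its stud, a bystander; origin at the centre of its underside

How it is judged (in metres and radians):
On the way, in this order (a step that is already met when the one before it is completed fails the run):
1. the dust cap stands upright on the bench, let go, midway between the jars (horizontal distance between dust_cap and jar_gap below 0.02 m and angle between dust_cap's own z axis and vertical below 0.15 rad and height (world z) of dust_cap below 0.004 m and contact force between the fingers and dust_cap below 0.05 N and linear speed of dust_cap below 0.03 m/s), for 0.2 s.
2. the coupler has snapped under both latches, square on the jack (z of coupler in the frame of jack between -0.003 and 0.0058 m and x of coupler in the frame of jack between -0.004 and 0.004 m and y of coupler in the frame of jack between -0.004 and 0.004 m and angle between the z axis of coupler and the z axis of jack, either way round below 0.1 rad and value of joint each of latch_front, latch_back below 0.002 m), for 0.1 s.
At the end, for the whole second after the job is handed in: Cap upright (0.15 rad), at rest, let go on the bench within 20 mm of midway between the jars. Coupler under both closed latches (open under 2 mm), within 4 mm and 0.1 rad of the jack's axis, nipple pushed in over 8.5 mm (10 is home; latches alone leave 5.5), fingers on the coupler with over 1 N (all of step 1 and all of step 2 and value of joint nipple above 0.0085 m and contact force between the fingers and coupler above 1 N); the arm keeps its last pose, push and grip.
It fails at once if a jar is moved more than 25 mm (distance of any of jar_amber, jar_green from where it was at the start of the episode above 0.025 m).
It fails at once if a bystander on the bench is moved more than 25 mm (distance of any of breadboard, screwdriver, thumb_nut from where it was at the start of the episode above 0.025 m).
It also fails if it takes over 69 s, if anything falls off the work surface, if the arm or the gripper's body presses on something with over 40 N, if the wrist force passes 120 N, or if a joint passes its speed limit or range.

## Working session

There is one attempt and no reset: what is moved stays moved. The work goes in short steps, Python scripts to look and compute and a tool call to move; the robot and the scene stay as the last step left them, time stands still between calls to the robot, and variables do not carry over. Pictures are saved under pics/ and viewed, and the job is handed in when it is done.

Besides the shell and the picture viewer there is one more tool, called by a JSON object that holds its "api" and its "payload", one argument or row to a line. carry_out: Moves the arm, as the interface text tells. Its arguments: {"type":"object","properties":{"plan":{"type":"array"},"grip_force":{"type":"number"}},"required":["plan"]}

```bash
ls; mkdir -p pics; python3 - <<'E'
from rig import ctrl
import cv2,numpy as np,pickle
print(ctrl.sense())
d={}
for n in ("scene","side","wrist"):
    c=ctrl.capture(n); d[n]=c
    cv2.imwrite(f"pics/{n}0.png",c["color"])
    print(n,c["fx"],c["fy"],c["cx"],c["cy"],c["dist_coeffs"],np.round(c.get("cam_to_world",c.get("tool_from_camera")),4).tolist())
pickle.dump(d,open("d0.pkl","wb"))
E
```

```text
pics
{'time_s': 0.0, 'joints': array([ 1.05858787e+00,  3.13434799e-01,  1.49844780e+00,  4.24700350e-06,
        1.33100381e+00, -2.23391979e-01]), 'dq': array([ 1.60712431e-03,  4.60352197e-04,  3.13696631e-05, -1.01933589e-03,
       -3.51825051e-04,  5.13788257e-05]), 'tau': array([ 5.27692373e-04, -4.12269580e+01, -2.59740365e+01, -2.09141963e-04,
        4.21415549e-03,  1.01015269e-05]), 'eef_pos': array([149.39070913, 502.99517822, 209.53884015]), 'ee_rot': array([-2.34517580e-04,  1.43907323e-01,  9.89590958e-01, -6.02871748e-04]), 'force': array([-0.04849866,  0.57271384, -0.25789804]), 'wrist_torque': array([-0.03593592, -0.04890391,  0.02957602]), 'grip_width': 1.0018929957405824}
scene 471.43126781860997 471.43126781860997 252.27143108061088 183.42317071848606 [-0.05060916  0.          0.          0.          0.        ] [[-0.6249, -0.43, 0.6516, 1213.0385], [0.7807, -0.3504, 0.5174, 490.6064], [0.0058, 0.832, 0.5547, 605.7449], [0.0, 0.0, 0.0, 1.0]]
side 361.3780271962741 361.3780271962741 254.35205778650817 189.9074138012573 [0.00487484 0.         0.         0.         0.        ] [[0.7485, 0.4653, -0.4724, 224.308], [-0.663, 0.5377, -0.5209, -413.9027], [0.0116, 0.7031, 0.711, 654.0896], [0.0, 0.0, 0.0, 1.0]]
wrist 314.8445681462421 314.8445681462421 253.02678395925335 181.54471332296018 [-0.08164855  0.          0.          0.          0.        ] [[0.0005, 0.9657, 0.2598, 66.0093], [1.0, -0.0003, -0.0008, 0.6299], [-0.0007, 0.2598, -0.9657, -164.6], [0.0, 0.0, 0.0, 1.0]]
```

View pics/scene0.png

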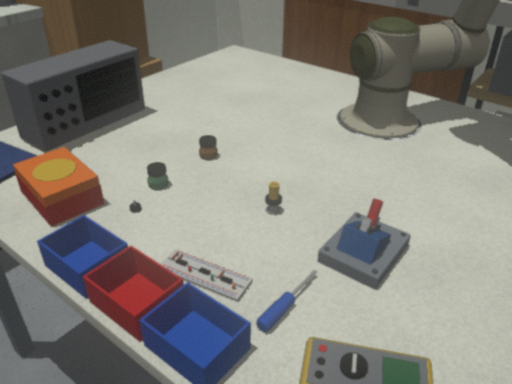

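View pics/side0.png

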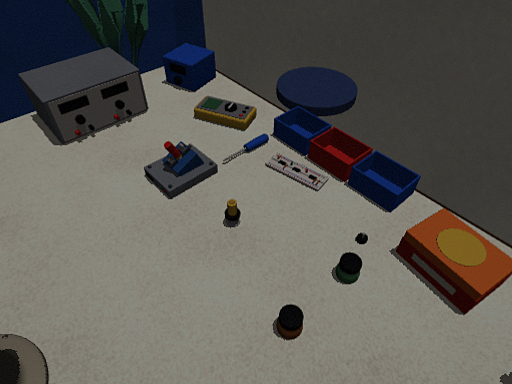

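View pics/wrist0.png

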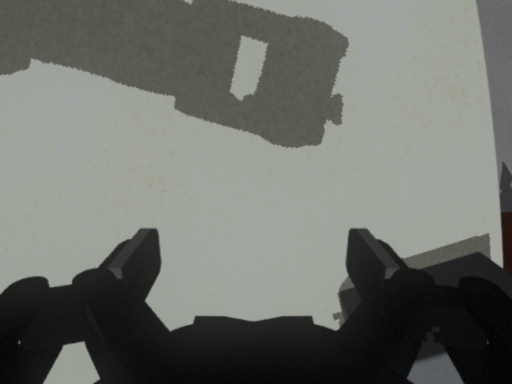

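The scene view shows the capped jack at (370,235), coupler (274,196), green jar (157,175) and amber jar (208,147). The side view shows the same layout: jack (180,165), coupler (232,212), jars (348,267) and (290,320). Next I'll measure with depth.

```bash
cat > h.py <<'E'
import numpy as np,cv2
from scipy.spatial.transform import Rotation as R
def cloud(c,T=None):
    h,w=c["range_z"].shape
    u,v=np.meshgrid(np.arange(w),np.arange(h))
    K=np.array([[c["fx"],0,c["cx"]],[0,c["fy"],c["cy"]],[0,0,1]])
    p=cv2.undistortPoints(np.stack([u,v],-1).reshape(-1,1,2).astype(float),K,np.array(c["dist_coeffs"])).reshape(h,w,2)
    z=c["range_z"]
    P=np.stack([p[...,0]*z,-p[...,1]*z,-z,np.ones_like(z)],-1)
    if T is None: T=c["cam_to_world"]
    X=(P@np.asarray(T).T)[...,:3]; X[z<=0]=np.nan
    return X
def proj(c,X,T=None):
    if T is None: T=c["cam_to_world"]
    X=np.atleast_2d(X); q=(np.c_[X,np.ones(len(X))]@np.linalg.inv(T).T)[:,:3]
    q=q*[1,-1,-1]
    K=np.array([[c["fx"],0,c["cx"]],[0,c["fy"],c["cy"]],[0,0,1]])
    return cv2.projectPoints(q,np.zeros(3),np.zeros(3),K,np.array(c["dist_coeffs"]))[0].reshape(-1,2)
def tool(s):
    w,x,y,z=s["ee_rot"]; return R.from_quat([x,y,z,w]).as_matrix(), np.array(s["eef_pos"])
def wristT(s,c):
    Rm,p=tool(s); T=np.eye(4);T[:3,:3]=Rm;T[:3,3]=p
    return T@np.asarray(c["tool_from_camera"])
E
python3 - <<'E'
import pickle,cv2,numpy as np
from h import *
d=pickle.load(open("d0.pkl","rb"))
boxes={"scene":{"gj":(140,155,172,195),"aj":(192,130,222,165),"coup":(258,178,290,218),"jack":(315,195,415,288)},
"side":{"gj":(330,248,366,290),"aj":(272,300,310,342),"coup":(220,195,246,230),"jack":(140,136,222,198)}}
for n in boxes:
    c=d[n];X=cloud(c);hsv=cv2.cvtColor(c["color"],cv2.COLOR_BGR2HSV)
    b=X[np.isfinite(X[...,2])&(abs(X[...,2])<15)&(X[...,0]>100)&(X[...,0]<800)]
    print(n,"bench z",np.median(b[:,2]))
    for k,(x0,y0,x1,y1) in boxes[n].items():
        P=X[y0:y1,x0:x1].reshape(-1,3);H=hsv[y0:y1,x0:x1].reshape(-1,3)
        m=P[:,2]>8
        Q=P[m]
        if k!="jack":
            zt=np.nanpercentile(Q[:,2],97); t=Q[Q[:,2]>zt-4]
            print(k,len(Q),"zt",round(zt,1),"top c",t.mean(0).round(1),"mid",((t.max(0)+t.min(0))/2).round(1), (t.max(0)-t.min(0)).round(1))
        else:
            red=((H[:,0]<8)|(H[:,0]>172))&(H[:,1]>140)&m
            blue=(abs(H[:,0]-110)<12)&(H[:,1]>120)&m
            print("red",red.sum(),np.nanmin(P[red],0),np.nanmax(P[red],0)); print("blue",blue.sum())
            Q=P[red]; a=Q[:,:3]; u=np.linalg.svd(a-a.mean(0))[2][0]; print("red mean",a.mean(0).round(1),"axis",u.round(3))
    x0,y0,x1,y1=boxes[n]["jack"]
    im=cv2.resize(c["color"][y0-10:y1+10,x0-20:x1+20],None,fx=5,fy=5,interpolation=cv2.INTER_CUBIC)[:600,:800]
    cv2.imwrite(f"pics/{n}_jack.png",im)
E
```

```text
scene bench z -2.084214963925376
gj 455 zt 48.9 top c [ 641.7 -240.4   47.5] mid [ 641.  -241.1   47.4] [40.8 43.6  5.1]
aj 371 zt 48.7 top c [ 472.2 -241.5   47.1] mid [ 471.  -241.9   47.8] [43.5 45.7  5.4]
coup 332 zt 66.9 top c [553.4  24.1  65.6] mid [553.1  23.6  65.7] [19.  19.8  5.1]Traceback (most recent call last):
  File "<stdin>", line 20, in <module>
    res = np.fmin.reduce(a, axis=axis, out=out, **kwargs)
ValueError: zero-size array to reduction operation fmin which has no identity
```

```bash
python3 - <<'E'
import cv2,numpy as np
a=cv2.imread("pics/scene_jack.png");b=cv2.imread("pics/side_jack.png")
a=cv2.resize(a,(400,int(a.shape[0]*400/a.shape[1])));b=cv2.resize(b,(400,int(b.shape[0]*400/b.shape[1])))
h=max(len(a),len(b));o=np.zeros((h,800,3),np.uint8);o[:len(a),:400]=a;o[:len(b),400:]=np.clip(b*1.8,0,255);cv2.imwrite("pics/j.png",o)
E
```

```text
[ WARN:0@0.024] global loadsave.cpp:275 findDecoder imread_('pics/scene_jack.png'): can't open/read file: check file path/integrity
[ WARN:0@0.024] global loadsave.cpp:275 findDecoder imread_('pics/side_jack.png'): can't open/read file: check file path/integrity
Traceback (most recent call last):
AttributeError: 'NoneType' object has no attribute 'shape'
```

```bash
python3 - <<'E'
import pickle,cv2,numpy as np
from h import *
d=pickle.load(open("d0.pkl","rb"))
boxes={"scene":{"jack":(315,195,415,288)},
"side":{"gj":(330,248,366,290),"aj":(272,300,310,342),"coup":(220,195,246,230),"jack":(140,136,222,198)}}
ims=[]
for n in boxes:
    c=d[n];X=cloud(c);hsv=cv2.cvtColor(c["color"],cv2.COLOR_BGR2HSV)
    b=X[np.isfinite(X[...,2])&(abs(X[...,2])<15)&(X[...,0]>100)&(X[...,0]<800)]
    print(n,"bench z",np.median(b[:,2]))
    for k,(x0,y0,x1,y1) in boxes[n].items():
        P=X[y0:y1,x0:x1].reshape(-1,3);H=hsv[y0:y1,x0:x1].reshape(-1,3)
        m=P[:,2]>8
        Q=P[m]
        if k!="jack":
            zt=np.nanpercentile(Q[:,2],97); t=Q[Q[:,2]>zt-4]
            print(k,len(Q),"zt",round(zt,1),"top c",t.mean(0).round(1),"mid",((t.max(0)+t.min(0))/2).round(1), (t.max(0)-t.min(0)).round(1))
        else:
            bgr=c["color"][y0:y1,x0:x1].reshape(-1,3).astype(int)
            red=(bgr[:,2]>1.8*bgr[:,0])&(bgr[:,2]>1.8*bgr[:,1])
            print("red px",red.sum(),"with depth",np.isfinite(P[red,2]).sum())
            blue=(bgr[:,0]>1.5*bgr[:,2])&m
            print("blue",blue.sum())
            # plane fit of blue facing up-slope: robust
            B=P[blue]
            rng=np.random.default_rng(0);best=0
            for _ in range(800):
                s=B[rng.choice(len(B),3,False)];nn=np.cross(s[1]-s[0],s[2]-s[0]);l=np.linalg.norm(nn)
                if l<50: continue
                nn/=l; nn*=np.sign(nn[2]); 
                if nn[2]<.8: continue
                i=abs((B-s[0])@nn)<1.5
                if i.sum()>best: best=i.sum();bi=i
            F=B[bi];cc=F.mean(0);nn=np.linalg.svd(F-cc)[2][2];nn*=np.sign(nn[2])
            print("face plane n",nn.round(3),"tilt",np.degrees(np.arccos(nn[2])).round(1),"yaw",np.degrees(np.arctan2(nn[1],nn[0])).round(1),"cnt",best,cc.round(1))
    x0,y0,x1,y1=boxes[n]["jack"]
    im=cv2.resize(c["color"][y0-10:y1+10,x0-10:x1+10],(400,400),interpolation=cv2.INTER_CUBIC)
    ims.append(np.clip(im*(1.8 if n=="side" else 1),0,255))
cv2.imwrite("pics/j.png",np.hstack(ims))
E
```

```text
scene bench z -2.084214963925376
red px 118 with depth 117
blue 1048
face plane n [-0.413 -0.003  0.911] tilt 24.4 yaw -179.5 cnt 180 [567.7 248.3  63.9]
side bench z -0.14270450709341276
gj 620 zt 52.4 top c [ 639.  -243.6   50.8] mid [ 639.7 -243.    51.3] [43.  43.2  5.6]
aj 765 zt 52.3 top c [ 469.3 -244.5   50.4] mid [ 469.9 -244.2   51.2] [42.  42.9  5.8]
coup 269 zt 69.6 top c [550.5  19.8  68.2] mid [550.8  20.5  68.3] [19.4 21.   4.8]
red px 146 with depth 146
blue 557
face plane n [-0.438 -0.011  0.899] tilt 26.0 yaw -178.6 cnt 226 [552.1 225.4  58.6][ WARN:0@1.551] global loadsave.cpp:1063 imwrite_ Unsupported depth image for selected encoder is fallbacked to CV_8U.
```

View pics/j.png

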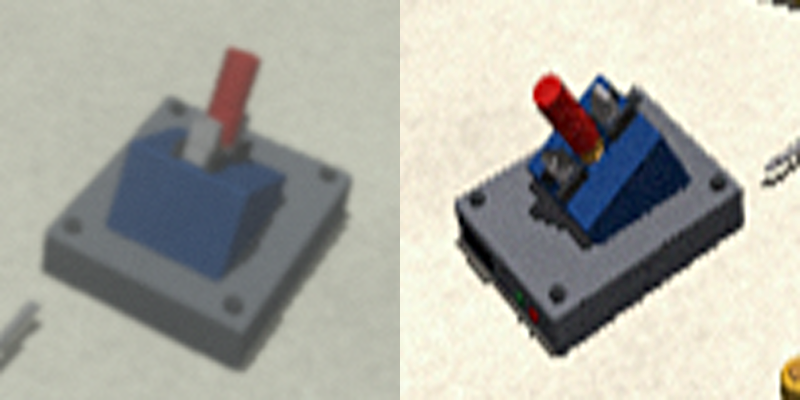

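Left crop (scene): red cap standing out of the blue block, tilted toward the robot. Right crop (side): cap with brass at its root and a grey latch on either side along x. The tilt is about 25° and the yaw about 180°. I'll fit the cap's axis, then move above it.

```bash
cat > fitcap.py <<'E'
from h import *
from scipy.optimize import least_squares
def capfit(Q,r=10,n0=(-.4226,0,.9063),fix=False):
    n0=np.array(n0);c0=np.nanmedian(Q,0)
    ex=np.array([n0[2],0,-n0[0]]);ey=np.cross(n0,ex)
    def ax(p):
        n=n0+(0 if fix else 1)*(p[2]*ex+p[3]*ey);return n/np.linalg.norm(n)
    def f(p):
        n=ax(p);c=c0+p[0]*ex+p[1]*ey;v=Q-c;v=v-np.outer(v@n,n);return np.r_[np.linalg.norm(v,axis=1)-r,p[2:]*20]
    s=least_squares(f,[0,0,0,0],loss="soft_l1")
    n=ax(s.x);c=c0+s.x[0]*ex+s.x[1]*ey;h=(Q-c)@n
    return c,n,h.min(),h.max(),np.std(s.fun)
E
python3 - <<'E'
import pickle
from fitcap import *
d=pickle.load(open("d0.pkl","rb"))
for n,(x0,y0,x1,y1) in {"scene":(355,195,390,235),"side":(160,136,190,165)}.items():
    c=d[n];X=cloud(c)[y0:y1,x0:x1].reshape(-1,3);b=c["color"][y0:y1,x0:x1].reshape(-1,3).astype(int)
    m=(b[:,2]>1.8*b[:,0])&(b[:,2]>1.8*b[:,1])&np.isfinite(X[:,2])
    m[m]&=np.linalg.norm(X[m]-np.median(X[m],0),axis=1)<40
    for fix in(True,False):
        C,N,lo,hi,e=capfit(X[m],fix=fix)
        print(n,"top",(C+N*hi).round(1),"axis",N.round(3),"mouth",(C+N*(hi-48)).round(1),"faceorigin",(C+N*(hi-58)).round(1),round(hi-lo,1),e.round(2))
    # fixture base top z~30 extents
    x0,y0,x1,y1={"scene":(300,185,425,300),"side":(130,130,225,205)}[n]
    X=cloud(c)[y0:y1,x0:x1].reshape(-1,3)
    z=X[:,2];off={"scene":-1.6,"side":1.3}[n]
    t=X[abs(z-30-off)<3][:,:2]
    rect=cv2.minAreaRect(t.astype(np.float32));print(n,"base rect",rect)
E
```

```text
scene top [545.3 243.6 118. ] axis [-0.423  0.     0.906] mouth [565.6 243.6  74.5] faceorigin [569.8 243.6  65.4] 35.3 1.85
scene top [545.5 243.4 118. ] axis [-0.417 -0.013  0.909] mouth [565.5 244.   74.4] faceorigin [569.6 244.1  65.3] 35.3 1.85
scene base rect ((555.534912109375, 239.86134338378906), (153.27650451660156, 119.14249420166016), 0.940727174282074)
side top [529.3 238.7 114.1] axis [-0.423  0.     0.906] mouth [549.6 238.7  70.6] faceorigin [553.8 238.7  61.5] 57.8 2.27
side top [528.8 238.3 113.8] axis [-0.443 -0.014  0.896] mouth [550.  239.   70.8] faceorigin [554.5 239.1  61.8] 57.6 2.25
side base rect ((553.6228637695312, 237.1937713623047), (150.5837860107422, 120.03607940673828), 1.3378537893295288)
```

```bash
cat >> h.py <<'E'
Y=np.radians(1.1);T25=np.radians(25)
def jackR(yaw=Y):
    return R.from_euler('z',yaw).as_matrix()@R.from_euler('y',-T25).as_matrix()  # cols x up slope away, z normal
def toolR_jack(yaw=Y):
    J=jackR(yaw); z=-J[:,2]; y=J[:,1]; return np.c_[np.cross(y,z),y,z]
J0=np.array([554.5,238.5,60.])
def goto(s,Rt,pt):
    """rotate first (tool frame rotvec units of 6deg), then shift in new tool axes"""
    Rm,p=tool(s); rv=R.from_matrix(Rm.T@Rt).as_rotvec(); 
    return np.degrees(rv)/6, Rt.T@(pt-p), Rm.T@(pt-p)
E
python3 - <<'E'
from rig import ctrl
from h import *
s=ctrl.sense();Rt=toolR_jack();pt=J0+jackR()[:,2]*125
for a in goto(s,Rt,pt):print(a.round(2))
print(pt,Rt)
E
```

```text
[-0.65 -4.14 -2.89]
[-299.18 -272.3   179.67]
[-413.31 -154.23   36.44]
[501.68245271 237.48585128 173.28847338] [[-0.90614077 -0.01919744  0.42254038]
 [-0.01739879  0.99981571  0.00811319]
 [-0.42261826  0.         -0.90630779]]
```

{"api": "carry_out", "payload": {
  "plan": [
    [85,[0,0,0],[-0.11,-0.69,-0.48]],
    [85,[0,0,0],[-0.11,-0.69,-0.48]],
    [85,[0,0,0],[-0.11,-0.69,-0.48]],
    [85,[0,0,0],[-0.11,-0.69,-0.48]],
    [85,[0,0,0],[-0.11,-0.69,-0.48]],
    [85,[0,0,0],[-0.11,-0.69,-0.48]],
    [85,[-22,-20,13],[0,0,0]],
    [85,[-22,-20,13],[0,0,0]],
    [85,[-22,-20,13],[0,0,0]],
    [85,[-22,-20,13],[0,0,0]],
    [85,[-22,-20,13],[0,0,0]],
    [85,[-22,-20,13],[0,0,0]],
    [85,[-22,-20,13],[0,0,0]],
    [85,[-22,-20,13],[0,0,0]],
    [85,[-22,-20,13],[0,0,0]],
    [85,[-22,-20,13],[0,0,0]],
    [85,[-22,-20,13],[0,0,0]],
    [85,[-22,-20,13],[0,0,0]],
    [85,[-22,-20,13],[0,0,0]],
    [85,[-13,-12,11],[0,0,0]]
  ]
}}

```text
time_s: 1.82
eef_pos: [503.5, 235.6, 173.2]
ee_rot: [0.217, -0.008, 0.976, 0.003]
force: [0.3, -0.3, -0.5]
grip_width: 0.999
```

```bash
cat > look.py <<'E'
import sys,pickle
from rig import ctrl
from h import *
def look(name,cam="wrist"):
    s=ctrl.sense();c=ctrl.capture(cam);cv2.imwrite(f"pics/{name}.png",c["color"]);pickle.dump((s,c),open(name+".pkl","wb"));return s,c
if __name__=="__main__":
    s,c=look(sys.argv[1],*(sys.argv[2:3]))
    print(s["time_s"],s["eef_pos"],s["force"],s["grip_width"])
    for a in goto(s,toolR_jack(),J0+jackR()[:,2]*125):print(a.round(2))
E
python3 look.py w1
```

```text
1.8167 [503.5497981  235.63032835 173.21370241] [ 0.29122629 -0.28381481 -0.54559605] 0.9990336148771694
[ 0.01  0.02 -0.03]
[ 1.63  1.89 -0.84]
[ 1.63  1.89 -0.84]
```

View pics/w1.png

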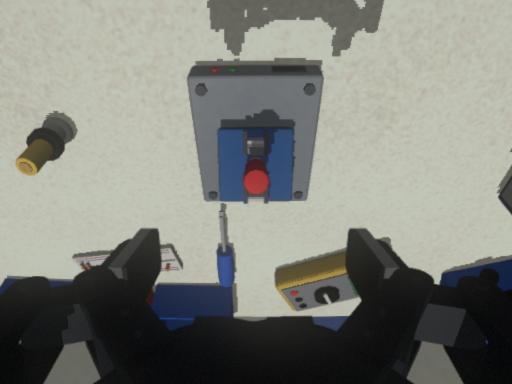

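The wrist view shows the cap top at (256,180), roughly centred between the fingers, with the blue face around it and the latches above and below. Next I'll measure the cap and face in the tool frame.

```bash
cat > meas.py <<'E'
import pickle,sys
from fitcap import *
s,c=pickle.load(open(sys.argv[1]+".pkl","rb"))
X=cloud(c,c["tool_from_camera"]);b=c["color"].astype(int)
h=b.shape[0]
win=np.zeros(b.shape[:2],bool);win[90:240,180:330]=1
fin=np.isfinite(X[...,2])&win
red=(b[...,2]>1.8*b[...,0])&(b[...,2]>1.8*b[...,1])&fin; red[:110]=0
blue=(b[...,0]>1.6*b[...,2])&fin; blue[:125]=0;blue[208:]=0
B=X[blue];zt=np.median(B[:,2]);B=B[abs(B[:,2]-zt)<6]
cc=B.mean(0);n=np.linalg.svd(B-cc)[2][2];n*=np.sign(n[2])
print("blue face",len(B),"z",zt.round(1),"n(tool)",n.round(3),"x",np.percentile(B[:,0],[.5,99.5]).round(1),"y",np.percentile(B[:,1],[.5,99.5]).round(1))
print("rect",cv2.minAreaRect(B[:,:2].astype(np.float32)))
if red.sum()>50:
    P=X[red];z=np.percentile(P[:,2],3);t=P[P[:,2]<z+3]
    print("cap top z",z.round(1),"xy",t.mean(0).round(1),((t.max(0)+t.min(0))/2).round(1),(t.max(0)-t.min(0)).round(1))
# dark fixture base
E
python3 meas.py w1
```

```text
blue face 3701 z 122.6 n(tool) [-0.001  0.001  1.   ] x [-30.2  38.2] y [-31.1  37.1]
rect ((3.9106369018554688, 3.160898208618164), (69.0516128540039, 69.04978942871094), 89.54425048828125)
cap top z 63.5 xy [ 4.1  3.2 64.6] [ 3.8  3.2 64.6] [18.8 18.2  3.7]
```

```bash
python3 - <<'E'
import pickle
from h import *
s,c=pickle.load(open("w1.pkl","rb"))
X=cloud(c,c["tool_from_camera"])
for r in range(232,300,10):
    row=X[r]; f=np.where((row[:,2]<40)&(row[:,2]>-120))[0]
    L=f[f<253];Rr=f[f>253]
    if len(L) and len(Rr): print(r,L.max(),row[L.max()].round(1),Rr.min(),row[Rr.min()].round(1), "mid",((row[L.max()]+row[Rr.min()])/2).round(1))
E
```

```text
232 157 [  7.3 -42.1 -35.7] 349 [  8.   43.3 -37.3] mid [  7.7   0.6 -36.5]
242 159 [  3.2 -41.1 -37.3] 347 [  2.1  43.6 -35. ] mid [  2.6   1.2 -36.1]
252 160 [ -2.4 -41.5 -36.2] 346 [ -2.5  43.3 -35.9] mid [ -2.4   0.9 -36.1]
262 161 [ -7.5 -41.5 -36.1] 345 [ -8.   43.5 -35.3] mid [ -7.7   1.  -35.7]
272 159 [-11.  -41.9 -39. ] 347 [ -9.8  43.  -40.9] mid [-10.4   0.5 -40. ]
282 154 [-11.2 -41.9 -46.9] 352 [-10.5  43.2 -47.9] mid [-10.8   0.7 -47.4]
292 149 [-10.3 -41.3 -55.4] 357 [-10.6  43.2 -55. ] mid [-10.5   0.9 -55.2]
```

{"api": "carry_out", "payload": {
  "plan": [
    [85,[3.5,2.3,0],[0,0,-0.08]],
    [85,[0,0,20],[0,0,0]],
    [85,[0,0,20],[0,0,0]],
    [85,[0,0,20],[0,0,0]],
    [85,[0,0,20],[0,0,0]],
    [85,[0,0,14],[0,0,0]],
    [85,[0,0,0],[0,0,0]],
    [15,[0,0,0],[0,0,0]],
    [15,[0,0,0],[0,0,0]],
    [15,[0,0,0],[0,0,0]],
    [15,[0,0,0],[0,0,0]],
    [15,[0,0,0],[0,0,0]],
    [15,[0,0,0],[0,0,0]],
    [15,[0,0,0],[0,0,0]],
    [15,[0,0,0],[0,0,0]],
    [15,[0,0,0],[0,0,0]]
  ],
  "grip_force": 25
}}

```text
time_s: 3.2
eef_pos: [538.2, 240.9, 86.7]
ee_rot: [0.217, -0.013, 0.976, 0.002]
force: [-1.1, 0.3, 2.2]
grip_width: 0.21
```

```bash
python3 look.py w2
```

```text
3.2 [538.21636043 240.92051255  86.73584962] [-1.13018111  0.28041     2.21649637] 0.2103788355107703
[0.02 0.01 0.06]
[ -3.41  -2.73 -93.91]
[ -3.54  -2.6  -93.91]
```

View pics/w2.png

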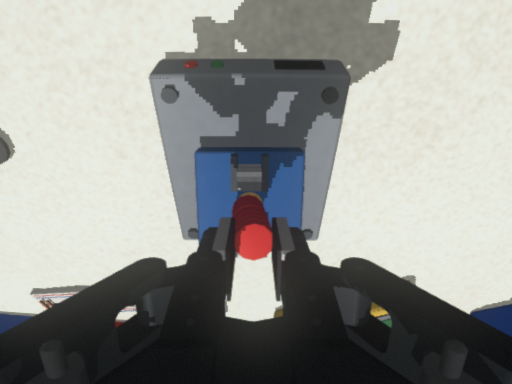

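Cap gripped: fingers closed around it at (253,230), with brass showing at (250,198). Now I'll pull off along the axis.

{"api": "carry_out", "payload": {
  "plan": [
    [15,[0,0,-6],[0,0,0]],
    [15,[0,0,-10],[0,0,0]],
    [15,[0,0,-20],[0,0,0]],
    [15,[0,0,-20],[0,0,0]],
    [15,[0,0,-20],[0,0,0]],
    [15,[0,0,-20],[0,0,0]],
    [15,[0,0,-10],[0,0,0]],
    [15,[0,0,0],[0,0,0]]
  ]
}}

```text
time_s: 3.92
eef_pos: [493.3, 240.2, 185.0]
ee_rot: [0.219, -0.013, 0.976, 0.003]
force: [-0.0, 0.6, -0.0]
grip_width: 0.213
```

```bash
python3 look.py w3; python3 meas.py w3
```

```text
3.9167 [493.28024518 240.15456606 185.03313923] [-0.01370401  0.61209095 -0.02500254] 0.21269078894380228
[0.02 0.05 0.06]
[-2.6  -2.83 14.17]
[-2.52 -2.88 14.18]
blue face 3497 z 137.6 n(tool) [ 0.002 -0.     1.   ] x [-34.   34.1] y [-35.9  32.1]
rect ((0.16902923583984375, -1.8195037841796875), (69.13756561279297, 69.02338409423828), 0.577849268913269)
cap top z -29.0 xy [  4.    1.2 -27.8] [  4.3   0.9 -29.6] [ 8.9 17.3  7.1]
```

View pics/w3.png

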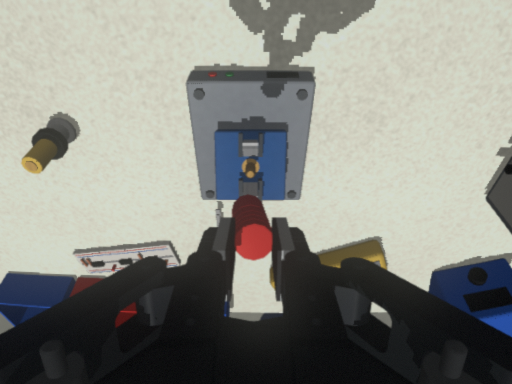

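```bash
python3 - <<'E'
from rig import ctrl
from h import *
s=ctrl.sense();Rt=np.diag([-1.,1,-1])
for z in (120,20.5):
  for a in goto(s,Rt,np.array([558,-242.5,z])):print(a.round(2))
import pickle
for n in ("w1","w3"):
    s,c=pickle.load(open(n+".pkl","rb"));Rm,p=tool(s)
    f=np.array([3.9,3.1-.9,122.6] if n=="w1" else [.17,-1.8-.9,137.6]);print(n,"face world",Rm@f+p)
E
```

```text
[0.04 4.19 0.25]
[ -64.77 -482.4    63.36]
[ -20.11 -483.85   80.03]
[0.04 4.19 0.25]
[ -64.77 -482.4   162.86]
[  22.18 -483.74  170.09]
w1 face world [551.98555144 238.84449083  60.54402167]
w3 face world [551.92251296 238.93342636  60.53144387]
```

{"api": "carry_out", "payload": {
  "plan": [
    [15,[0,0,0],[0.01,0.84,0.05]],
    [15,[0,0,0],[0.01,0.84,0.05]],
    [15,[0,0,0],[0.01,0.84,0.05]],
    [15,[0,0,0],[0.01,0.84,0.05]],
    [15,[0,0,0],[0.01,0.84,0.05]],
    [15,[-4.3,-32.2,4.2],[0,0,0]],
    [15,[-4.3,-32.2,4.2],[0,0,0]],
    [15,[-4.3,-32.2,4.2],[0,0,0]],
    [15,[-4.3,-32.2,4.2],[0,0,0]],
    [15,[-4.3,-32.2,4.2],[0,0,0]],
    [15,[-4.3,-32.2,4.2],[0,0,0]],
    [15,[-4.3,-32.2,4.2],[0,0,0]],
    [15,[-4.3,-32.2,4.2],[0,0,0]],
    [15,[-4.3,-32.2,4.2],[0,0,0]],
    [15,[-4.3,-32.2,4.2],[0,0,0]],
    [15,[-4.3,-32.2,4.2],[0,0,0]],
    [15,[-4.3,-32.2,4.2],[0,0,0]],
    [15,[-4.3,-32.2,4.2],[0,0,0]],
    [15,[-4.3,-32.2,4.2],[0,0,0]],
    [15,[-4.3,-32.2,4.2],[0,0,0]]
  ]
}}

```text
time_s: 5.63
eef_pos: [556.7, -245.0, 117.8]
ee_rot: [-0.002, 0.001, 1.0, 0.0]
force: [1.1, 0.3, 0.3]
grip_width: 0.202
```

{"api": "carry_out", "payload": {
  "plan": [
    [15,[0,0,0],[0,0,0]],
    [15,[0,0,0],[0,0,0]],
    [15,[0,0,0],[0,0,0]]
  ]
}}

```text
time_s: 5.88
eef_pos: [556.8, -242.9, 118.5]
ee_rot: [-0.002, 0.001, 1.0, 0.0]
force: [0.1, 1.9, -0.6]
grip_width: 0.205
```

```bash
cat > capsee.py <<'E'
import pickle,sys
from h import *
s,c=pickle.load(open(sys.argv[1]+".pkl","rb"))
X=cloud(c,c["tool_from_camera"]);b=c["color"].astype(int)
red=(b[...,2]>1.8*b[...,0])&(b[...,2]>1.8*b[...,1])&np.isfinite(X[...,2]);red[:,:200]=0;red[:,310:]=0
P=X[red];P=P[P[:,2]<60]
for z in range(-30,25,6):
    q=P[abs(P[:,2]-z)<3]
    if len(q)>3: print(z,len(q),q.min(0).round(1),q.max(0).round(1))
w=X[(b.min(-1)>0)&np.isfinite(X[...,2])];print("bench z in tool",np.median(w[w[:,2]>40][:,2]))
Rt=np.diag([-1.,1,-1]); 
for a in goto(s,Rt,np.array([558,-242.5,20.5])):print(a.round(2))
E
python3 look.py w4; python3 capsee.py w4; python3 look.py sc4 side
```

```text
5.8833 [ 556.80473592 -242.86401135  118.52975382] [ 0.13324107  1.92214968 -0.64185859] 0.20521706483774632
[-0.04 -4.21 -0.19]
[ 18.45 481.32 -69.02]
[ 55.85 480.31 -54.33]
-30 982 [-10.8  -7.8 -29.8] [  8.9   9.5 -27. ]
-24 123 [-10.5  -7.3 -27. ] [  8.1   9.5 -25.6]
bench z in tool 117.80205916225927
[ 0.   -0.04 -0.01]
[-1.2   0.36 98.03]
[-1.61  0.33 98.02]
5.9333 [ 557.02428969 -242.42543972  119.05310251] [ 0.33846276  0.75510114 -0.09372446] 0.2105928471341199
[-0.04 -4.2  -0.18]
[ 18.88 480.89 -68.64]
[ 55.63 479.9  -54.03]
```

View pics/w4.png

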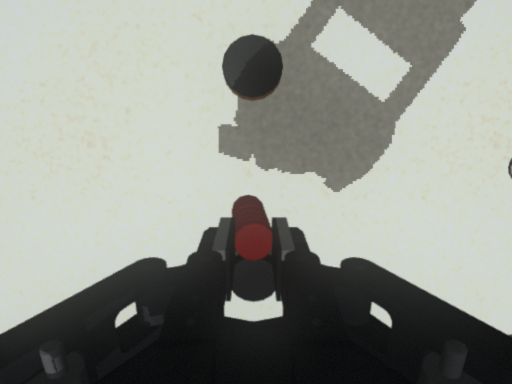

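View pics/sc4.png

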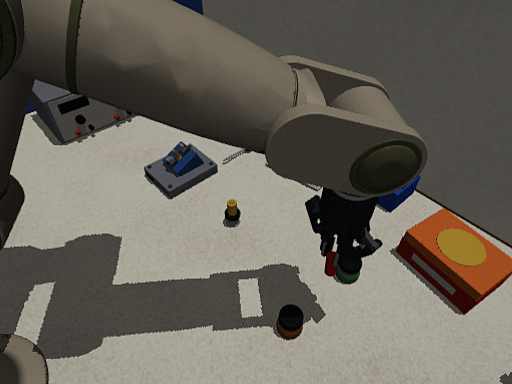

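Wrist view: the cap is upright in the fingers at (253,235), the amber jar is at (253,67) and the green jar is just behind the fingers at (253,280). The cap is centred between the jars, so I'll lower it.

{"api": "carry_out", "payload": {
  "plan": [
    [15,[2,0,15],[0,0,0]],
    [15,[0,0,20],[0,0,0]],
    [15,[0,0,20],[0,0,0]],
    [15,[0,0,20],[0,0,0]],
    [15,[0,0,12],[0,0,0]],
    [15,[0,0,8],[0,0,0]],
    [15,[0,0,2],[0,0,0]],
    [15,[0,0,0],[0,0,0]],
    [15,[0,0,0],[0,0,0]],
    [15,[0,0,0],[0,0,0]]
  ]
}}

```text
time_s: 6.82
eef_pos: [555.5, -243.7, 23.9]
ee_rot: [-0.0, 0.0, 1.0, -0.001]
force: [0.3, -0.6, 0.4]
grip_width: 0.207
```

{"api": "carry_out", "payload": {
  "plan": [
    [15,[0,0,1],[0,0,0]],
    [15,[0,0,0],[0,0,0]],
    [15,[0,0,0],[0,0,0]]
  ]
}}

```text
time_s: 7.07
eef_pos: [555.0, -243.4, 22.1]
ee_rot: [-0.001, 0.0, 1.0, -0.001]
force: [0.1, -0.0, -0.7]
grip_width: 0.211
```

{"api": "carry_out", "payload": {
  "plan": [
    [15,[0,0,1.5],[0,0,0]],
    [15,[0,0,0],[0,0,0]],
    [15,[0,0,0],[0,0,0]]
  ]
}}

```text
time_s: 7.32
eef_pos: [555.6, -243.8, 21.2]
ee_rot: [-0.0, 0.0, 1.0, -0.001]
force: [0.3, 0.6, 5.5]
grip_width: 0.206
```

{"api": "carry_out", "payload": {
  "plan": [
    [15,[0,0,1],[0,0,0]],
    [15,[0,0,0],[0,0,0]],
    [15,[0,0,0],[0,0,0]]
  ]
}}

```text
time_s: 7.57
eef_pos: [556.0, -244.1, 21.1]
ee_rot: [0.0, 0.0, 1.0, -0.001]
force: [-0.2, 0.2, 10.0]
grip_width: 0.208
```

{"api": "carry_out", "payload": {
  "plan": [
    [15,[0,0,1],[0,0,0]],
    [15,[0,0,0],[0,0,0]],
    [15,[0,0,0],[0,0,0]]
  ]
}}

```text
time_s: 7.82
eef_pos: [556.5, -244.3, 20.9]
ee_rot: [0.001, 0.0, 1.0, -0.002]
force: [-0.4, 0.1, 15.9]
grip_width: 0.204
```

{"api": "carry_out", "payload": {
  "plan": [
    [15,[0,0,-2.5],[0,0,0]],
    [15,[0,0,0],[0,0,0]],
    [25,[0,0,0],[0,0,0]],
    [30,[0,0,0],[0,0,0]],
    [36,[0,0,0],[0,0,0]],
    [45,[0,0,0],[0,0,0]],
    [50,[0,0,0],[0,0,0]],
    [50,[0,0,0],[0,0,0]],
    [50,[0,0,-8],[0,0,0]],
    [50,[0,0,-20],[0,0,0]],
    [50,[0,0,-30],[0,0,0]],
    [50,[0,0,-30],[0,0,0]],
    [50,[0,0,-30],[0,0,0]],
    [50,[0,0,0],[0,0,0]]
  ]
}}

```text
time_s: 8.98
eef_pos: [557.5, -244.7, 145.8]
ee_rot: [0.003, 0.0, 1.0, -0.004]
force: [1.2, 0.1, 0.4]
grip_width: 0.59
```

```bash
python3 look.py w5;  python3 - <<'E'
import pickle
from h import *
s,c=pickle.load(open("w5.pkl","rb"))
X=cloud(c,wristT(s,c));b=c["color"].astype(int)
red=(b[...,2]>1.8*b[...,0])&(b[...,2]>1.8*b[...,1])&np.isfinite(X[...,2]);P=X[red]
t=P[P[:,2]>P[:,2].max()-4];print(t.mean(0),P.min(0),P.max(0))
E
python3 look.py sc5 scene
```

```text
8.9833 [ 557.49111277 -244.67643441  145.8393367 ] [1.1661895  0.05093881 0.36510455] 0.589546686863334
[-0.11 -4.11 -0.17]
[ 30.58 483.14 -44.55]
[ 55.89 481.92 -31.26]
[ 544.25161533 -270.77502735  261.69840975] [ 537.18583183 -444.43312108    9.31656959] [ 752.30265412 -237.60823939  263.49447655]
9.0333 [ 556.53340814 -244.06414441  142.62146912] [ 0.60911821 -0.75445447 -0.70744699] 0.589771808355332
[-0.09 -4.14 -0.18]
[ 28.36 482.51 -47.06]
[ 55.06 481.36 -33.14]
```

View pics/w5.png

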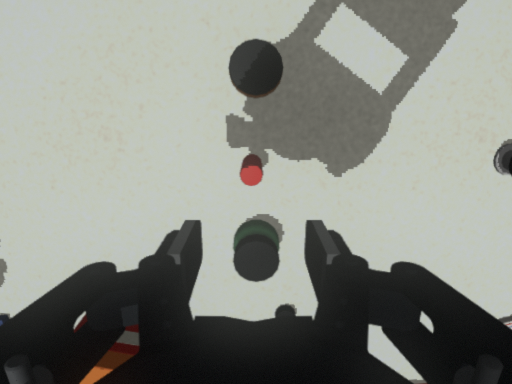

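```bash
python3 - <<'E'
import pickle
from h import *
s,c=pickle.load(open("w5.pkl","rb"))
X=cloud(c,wristT(s,c));b=c["color"].astype(int)
red=(b[...,2]>1.8*b[...,0])&(b[...,2]>1.8*b[...,1])&np.isfinite(X[...,2]);red[:130]=0;red[200:]=0;P=X[red]
t=P[P[:,2]>P[:,2].max()-4];print("cap",t.mean(0),P.min(0),P.max(0))
for k,(y,x) in {"amber":(68,256),"green":(260,257)}.items():
    Q=X[y-30:y+30,x-30:x+30].reshape(-1,3);Q=Q[(Q[:,2]>44)&(Q[:,2]<60)];print(k,((Q.max(0)+Q.min(0))/2).round(1))
# coupler goal: TCP above coupler
s=ctrl.sense() if 0 else s
from rig import ctrl
s=ctrl.sense()
for a in goto(s,np.diag([-1.,1,-1]),np.array([552,22.,130])):print(a.round(2))
E
```

```text
cap [ 556.44539456 -246.15447182   48.85637567] [ 547.94757832 -254.85625689   46.75450959] [ 565.75038029 -237.60823939   51.15991556]
amber [ 469.3 -242.5   50.7]
green [ 638.3 -242.    48.5]
[-0.02 -0.   -0.01]
[  3.6  265.47  10.16]
[  3.77 265.49   9.53]
```

The cap stands upright at (251,170), about 4 mm from the middle of the jars. On to the coupler.

{"api": "carry_out", "payload": {
  "plan": [
    [85,[0.4,29.5,0],[0,0,0]],
    [85,[0.4,29.5,0],[0,0,0]],
    [85,[0.4,29.5,0],[0,0,0]],
    [85,[0.4,29.5,0],[0,0,0]],
    [85,[0.4,29.5,0],[0,0,0]],
    [85,[0.4,29.5,0],[0,0,0]],
    [85,[0.4,29.5,0],[0,0,0]],
    [85,[0.4,29.5,0],[0,0,0]],
    [85,[0.4,29.5,0],[0,0,0]],
    [85,[0,0,0],[0,0,0]],
    [85,[0,0,0],[0,0,0]],
    [85,[0,0,0],[0,0,0]],
    [85,[0,0,0],[0,0,0]],
    [85,[0,0,0],[0,0,0]]
  ]
}}

```text
time_s: 10.25
eef_pos: [551.8, 21.2, 138.3]
ee_rot: [-0.002, 0.001, 1.0, -0.0]
force: [-1.0, -0.1, -0.6]
grip_width: 0.998
```

```bash
python3 look.py w6;  python3 - <<'E'
import pickle
from h import *
s,c=pickle.load(open("w6.pkl","rb"))
print(tool(s))
X=cloud(c,c["tool_from_camera"]);b=c["color"].astype(int)
W=cloud(c,wristT(s,c))
m=np.isfinite(X[...,2])&(W[...,2]>15)&(W[...,2]<90)&(X[...,2]>30)
n,l,st,ce=cv2.connectedComponentsWithStats(m.astype(np.uint8))
for i in range(1,n):
    if st[i,4]>150:
        print(st[i]); P=X[l==i]; z=np.percentile(P[:,2],2); 
        t=P[P[:,2]<z+5]; print("top",z,t.mean(0).round(1),((t.max(0)+t.min(0))/2).round(1),(t.max(0)-t.min(0)).round(1))
        t=P[(P[:,2]>z+30)&(P[:,2]<z+38)]
        if len(t): print("collar",((t.max(0)+t.min(0))/2).round(1),(t.max(0)-t.min(0)).round(1),len(t))
E
```

```text
10.25 [551.79490205  21.20601056 138.26192287] [-0.97407201 -0.09457899 -0.58143099] 0.9975652250807178
[-0.05 -4.2  -0.2 ]
[ 26.84 217.2  -51.16]
[ 50.7  216.13 -35.08]
(array([[-9.99992863e-01,  2.23603004e-03, -3.04533102e-03],
       [ 2.23896823e-03,  9.99997031e-01, -9.61750935e-04],
       [ 3.04317148e-03, -9.68562471e-04, -9.99994900e-01]]), array([551.79490205,  21.20601056, 138.26192287]))
[  409    90   103   159 14596]
top 63.74982726644522 [-23.8 199.3  64.5] [-21.4 199.3  61.4] [27.6 34.3 14.7]
collar [-10.3 199.4  97.7] [80.5 35.2  8. ] 480
[ 234  152   41   44 1363]
top 67.90178478006696 [ 2.3  1.9 69.4] [ 1.9  2.  69.8] [20.7 21.   5.8]
collar [  4.    1.8 102.3] [30.5 35.3  7. ] 579
[   0  230   29   52 1038]
top 87.64666837533396 [ -90.6 -243.    89.5] [ -90.4 -244.3   89.6] [27.1  8.2  6. ]
collar [ -87.3 -251.8  120.5] [45.6 28.5  5.6] 208
```

View pics/w6.png

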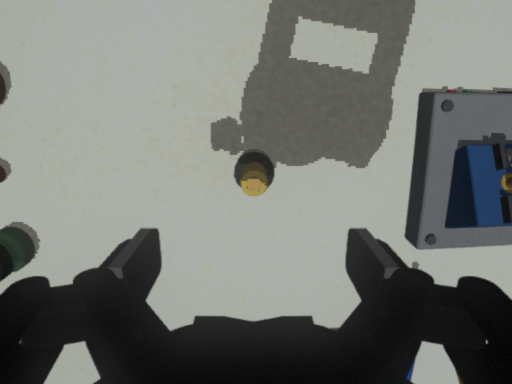

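Coupler at (255,180), fixture to the right. Offset in the tool frame is about (2, 1), and its top is about 70 mm below the TCP.

{"api": "carry_out", "payload": {
  "plan": [
    [85,[2,1,20],[0,0,0]],
    [85,[0,0,25],[0,0,0]],
    [85,[0,0,25],[0,0,0]],
    [85,[0,0,20],[0,0,0]],
    [85,[0,0,11],[0,0,0]],
    [85,[0,0,0],[0,0,0]],
    [85,[0,0,0],[0,0,0]],
    [60,[0,0,0],[0,0,0]],
    [40,[0,0,0],[0,0,0]],
    [30,[0,0,0],[0,0,0]],
    [15,[0,0,0],[0,0,0]],
    [15,[0,0,0],[0,0,0]],
    [15,[0,0,0],[0,0,0]],
    [15,[0,0,0],[0,0,0]],
    [15,[0,0,0],[0,0,0]],
    [15,[0,0,0],[0,0,0]]
  ],
  "grip_force": 60
}}

```text
time_s: 11.63
eef_pos: [550.0, 22.9, 38.1]
ee_rot: [-0.001, 0.0, 1.0, -0.001]
force: [-0.7, -1.3, 5.9]
grip_width: 0.217
```

```bash
python3 look.py w7
```

```text
11.6333 [550.03049784  22.9463518   38.139675  ] [-0.66245524 -1.27761596  5.85070246] 0.21686284542220163
[-0.05 -4.18 -0.19]
[ -17.04  215.43 -141.17]
[  48.7   214.32 -135.37]
```

View pics/w7.png

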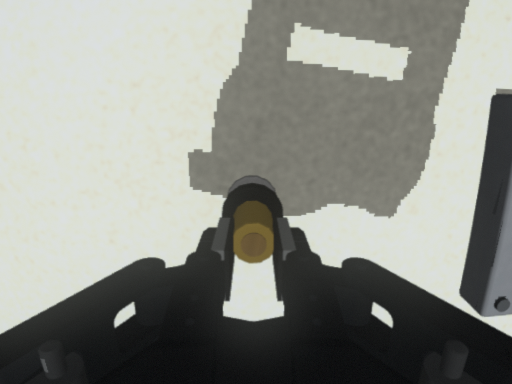

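```bash
python3 - <<'E'
from rig import ctrl
from h import *
s=ctrl.sense();s["eef_pos"]=np.array([550.,22.9,188.1])
J=np.array([552.5,238.9,60.5]);print(J+jackR()[:,2]*108)
for a in goto(s,toolR_jack(),J+jackR()[:,2]*108):print(a.round(2))
E
```

```text
[506.86563914 238.02377551 158.381241  ]
[-0.05 -4.18 -0.18]
[ 47.9  215.91  10.45]
[ 43.25 215.13  29.48]
```

{"api": "carry_out", "payload": {
  "plan": [
    [15,[0,0,-10],[0,0,0]],
    [15,[0,0,-28],[0,0,0]],
    [15,[0,0,-28],[0,0,0]],
    [15,[0,0,-28],[0,0,0]],
    [15,[0,0,-28],[0,0,0]],
    [15,[0,0,-28],[0,0,0]],
    [15,[0,0,0],[-0.01,-0.7,-0.03]],
    [15,[0,0,0],[-0.01,-0.7,-0.03]],
    [15,[0,0,0],[-0.01,-0.7,-0.03]],
    [15,[0,0,0],[-0.01,-0.7,-0.03]],
    [15,[0,0,0],[-0.01,-0.7,-0.03]],
    [15,[0,0,0],[-0.01,-0.68,-0.03]],
    [15,[6,27,0],[0,0,0]],
    [15,[6,27,0],[0,0,0]],
    [15,[6,27,0],[0,0,0]],
    [15,[6,27,0],[0,0,0]],
    [15,[6,27,0],[0,0,0]],
    [15,[6,27,0],[0,0,0]],
    [15,[6,27,0],[0,0,0]],
    [15,[6,27,0],[0,0,0]]
  ]
}}

```text
time_s: 13.35
eef_pos: [501.4, 239.7, 167.6]
ee_rot: [0.216, -0.009, 0.976, 0.002]
force: [1.2, -0.1, -0.7]
grip_width: 0.215
```

{"api": "carry_out", "payload": {
  "plan": [
    [15,[0,0,5],[0,0,0]],
    [15,[0,0,0],[0,0,0]],
    [15,[0,0,0],[0,0,0]],
    [15,[0,0,0],[0,0,0]],
    [15,[0,0,0],[0,0,0]],
    [15,[0,0,0],[0,0,0]]
  ]
}}

```text
time_s: 13.85
eef_pos: [504.7, 237.8, 163.3]
ee_rot: [0.216, -0.009, 0.976, 0.002]
force: [-0.4, 0.4, -1.3]
grip_width: 0.215
```

```bash
python3 look.py w8; python3 meas.py w8; python3 look.py sd8 side; python3 look.py sc8 scene
```

```text
13.85 [504.73651934 237.76927824 163.31297325] [-0.41933356  0.3949299  -1.31631412] 0.21482133984939555
[ 0.   -0.01 -0.02]
[ -1.44  -0.22 -10.33]
[ -1.44  -0.22 -10.33]
blue face 3330 z 113.1 n(tool) [-0.004  0.002  1.   ] x [-32.8  34.8] y [-33.1  35.2]
rect ((0.3844146728515625, 1.1133460998535156), (69.15584564208984, 69.23368072509766), 89.46150207519531)
13.9 [504.70623904 237.87849076 163.27167851] [-0.47508087  0.30936355 -1.73924198] 0.21344806259881502
[ 0.   -0.01 -0.02]
[ -1.49  -0.33 -10.36]
[ -1.48  -0.33 -10.36]
13.95 [504.66283484 238.00644243 163.24210302] [-0.5451548   1.47631249 -1.91524257] 0.21699173248649467
[ 0.01 -0.01 -0.01]
[ -1.54  -0.46 -10.37]
[ -1.53  -0.46 -10.37]
```

View pics/w8.png

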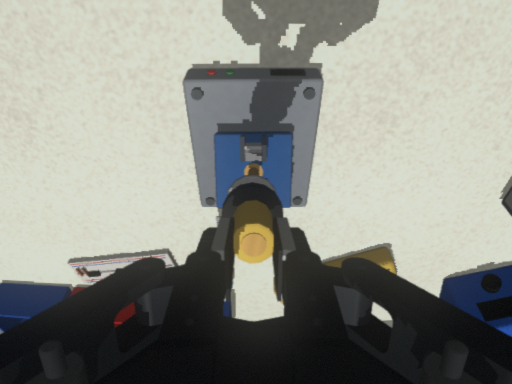

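View pics/sc8.png

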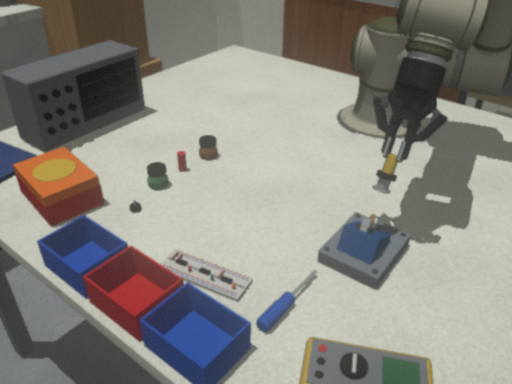

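The wrist view shows the coupler in the grip, top at (254,245), with the nipple at (254,170) just beyond the flange. The scene view shows the cap standing between the jars and the coupler held above the jack. Next I'll measure the coupler within the tool.

```bash
cat > coup.py <<'E'
import pickle,sys
from h import *
from scipy.optimize import least_squares
s,c=pickle.load(open(sys.argv[1]+".pkl","rb"))
X=cloud(c,c["tool_from_camera"]);b=c["color"].astype(int)
win=np.zeros(b.shape[:2],bool);win[165:265,215:292]=1
yel=(b[...,2]>1.8*b[...,0])&(b[...,1]>1.3*b[...,0])&win&np.isfinite(X[...,2])
P=X[yel];P=P[(P[:,2]<45)&(P[:,2]>-45)]
print("yellow",len(P),"z",P[:,2].min(),P[:,2].max())
top=P[P[:,2]<np.percentile(P[:,2],5)+2.5]
print("top",top.mean(0).round(1),((top.max(0)+top.min(0))/2).round(1),(top.max(0)-top.min(0)).round(1))
zt=np.median(top[:,2]); sdw=P[P[:,2]>zt+4]
print("side n",len(sdw))
if len(sdw)>20:
    f=lambda p:np.hypot(sdw[:,0]-p[0]-p[2]*(sdw[:,2]),sdw[:,1]-p[1])-11
    r=least_squares(f,[0,0,0],loss="soft_l1");print("grip axis x,y at z0, slope",r.x.round(3))
Q=X[win&np.isfinite(X[...,2])&~yel];Q=Q[(Q[:,2]>0)&(Q[:,2]<60)&(abs(Q[:,0])<25)&(abs(Q[:,1])<25)]
for z in range(0,48,4):
    q=Q[abs(Q[:,2]-z)<2]
    if len(q)>5: print(z,len(q),"x",q[:,0].min().round(1),q[:,0].max().round(1),"y",q[:,1].min().round(1),q[:,1].max().round(1))
# brass tip
br=(b[...,2]>1.5*b[...,0])&np.isfinite(X[...,2])
br[:150]=0;br[182:]=0;br[:,235:275]&=True;br[:,:235]=0;br[:,275:]=0
T=X[br];T=T[T[:,2]>70]
if len(T): print("tip",len(T),T.min(0).round(1),T.max(0).round(1),T.mean(0).round(1))
E
python3 coup.py w8
```

```text
yellow 2110 z -35.58981926997603 0.33152870421042735
top [  0.4   0.9 -31.2] [  0.    0.8 -32.7] [20.8 18.3  5.9]
side n 646
grip axis x,y at z0, slope [-0.67   0.88   0.011]
0 64 x 1.7 18.1 y -15.4 12.7
4 998 x -0.4 17.8 y -16.8 17.5
8 103 x 5.1 17.8 y -16.6 16.4
12 45 x 6.9 17.9 y -15.5 16.7
32 310 x 3.7 16.8 y -15.6 15.3
36 22 x 8.2 16.4 y -12.2 14.7
tip 157 [-3.3 -6.3 87.5] [  7.4   9.1 114.2] [  3.3   1.2 107.7]
```

{"api": "carry_out", "payload": {
  "plan": [
    [15,[0.4,0.2,10],[0,0,0]],
    [15,[0,0,15],[0,0,0]],
    [15,[0,0,15],[0,0,0]],
    [15,[0,0,0],[0,0,0]],
    [15,[0,0,0],[0,0,0]],
    [15,[0,0,0],[0,0,0]],
    [15,[0,0,0],[0,0,0]],
    [15,[0,0,0],[0,0,0]]
  ]
}}

```text
time_s: 14.67
eef_pos: [521.1, 239.2, 127.4]
ee_rot: [0.216, -0.009, 0.976, 0.003]
force: [-0.5, -0.7, -0.7]
grip_width: 0.213
```

```bash
python3 look.py w9; python3 meas.py w9;python3 coup.py w9; python3 look.py sd9 side; python3 look.py sc9 scene; python3 - <<'E'
import cv2,numpy as np
a=cv2.imread("pics/sc9.png")[150:260,330:420];b=cv2.imread("pics/sd9.png")[110:200,140:220]
b=np.clip(b.astype(float)*1.8,0,255).astype(np.uint8)
cv2.imwrite("pics/j9.png",np.hstack([cv2.resize(a,(400,490),interpolation=cv2.INTER_CUBIC),cv2.resize(b,(400,490),interpolation=cv2.INTER_CUBIC)]))
E
```

```text
14.6667 [521.09124843 239.17383833 127.36462225] [-0.47360677 -0.6629466  -0.73284089] 0.21341532820544495
[ 0.01  0.   -0.01]
[ -1.79  -1.32 -49.84]
[ -1.8   -1.25 -49.84]
blue face 3814 z 73.6 n(tool) [-0.01 -0.    1.  ] x [-19.7  34.8] y [-34.4  34. ]
rect ((7.288707733154297, -0.15369796752929688), (69.2129898071289, 55.20707321166992), 89.9866943359375)
yellow 2123 z -36.07801041690797 1.0890468098421024
top [  0.3   0.9 -31.2] [  0.1   0.8 -33. ] [21.3 18.3  6.2]
side n 667
grip axis x,y at z0, slope [-0.688  0.885  0.011]
0 72 x 0.4 15.8 y -16.0 16.7
4 986 x -0.6 17.7 y -16.8 17.5
8 111 x 5.3 17.7 y -16.5 16.4
12 46 x 6.8 17.9 y -14.9 16.8
32 313 x 3.9 16.7 y -15.6 15.4
36 19 x 6.0 16.3 y -14.9 15.4
14.7167 [521.06967695 239.15916569 127.27473481] [ 0.8003463   0.01196642 -1.64561061] 0.21918506379033725
[ 0.01 -0.   -0.01]
[ -1.85  -1.3  -49.91]
[ -1.85  -1.24 -49.91]
14.7667 [521.03124458 239.15781287 127.13940604] [-0.75459012 -0.69327928 -1.92058057] 0.22109281065066433
[ 0.01 -0.   -0.01]
[ -1.94  -1.3  -50.01]
[ -1.93  -1.24 -50.02]
```

View pics/j9.png

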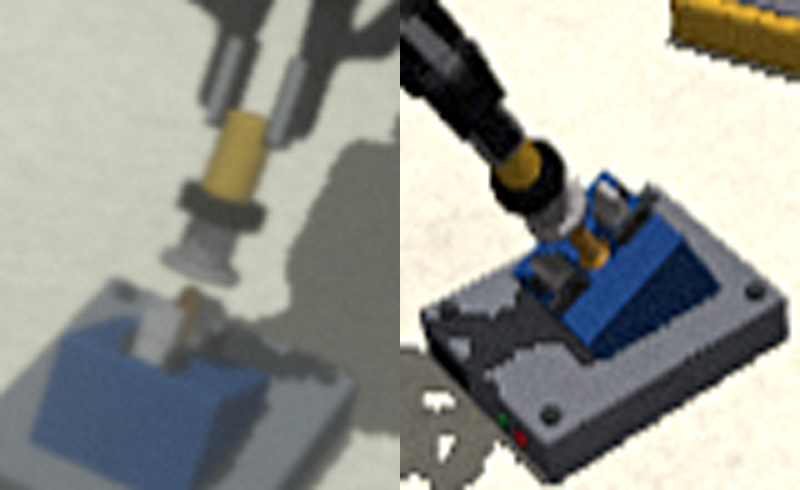

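View pics/w9.png

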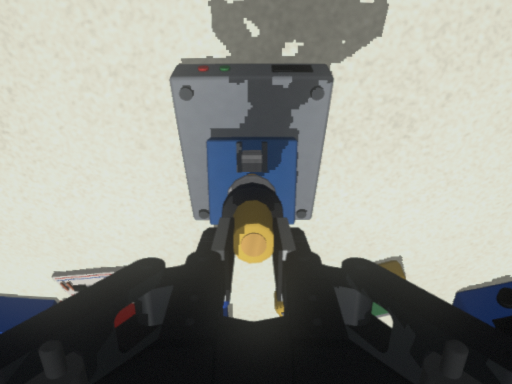

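```bash
python3 - <<'E'
import pickle
from h import *
s,c=pickle.load(open("sc9.pkl","rb"));Rm,p=tool(s)
for n in("sc9","sd9"):
    _,c=pickle.load(open(n+".pkl","rb"))
    X=(cloud(c)-p)@Rm  # tool coords
    m=(abs(X[...,0])<22)&(X[...,2]<60)&(X[...,2]>-60)&(abs(X[...,1])<35)
    b=c["color"].astype(int)
    yel=(b[...,2]>1.5*b[...,0])&m
    print(n,"yellow z",np.percentile(X[yel][:,2],[1,50,99]).round(1),yel.sum())
    P=X[m&~yel]
    for z in range(-50,50,5):
        q=P[abs(P[:,2]-z)<2.5]
        if len(q)>2: print(z,len(q),"x",q[:,0].min().round(),q[:,0].max().round(),"y",np.sort(q[:,1]).round()[[0,len(q)//4,len(q)//2,3*len(q)//4,-1]])
_,c=pickle.load(open("w9.pkl","rb"));X=cloud(c,c["tool_from_camera"])
for r in range(210,300,8): print(r,X[r,[222,228,232,240,253,262,275,280,285]].round(0)[:,[0,1,2]].tolist())
E
```

```text
sc9 yellow z [-28.5 -11.7   5.9] 201
-50 57 x -13.0 11.0 y [-23. -12.  10.  17.  23.]
-45 62 x -13.0 7.0 y [-23. -13.   9.  17.  23.]
-40 53 x -13.0 9.0 y [-23. -13.   9.  17.  23.]
-35 62 x -14.0 10.0 y [-23. -12.   9.  16.  23.]
-30 63 x -15.0 8.0 y [-24. -12.  -3.  16.  23.]
-25 35 x -13.0 6.0 y [-21. -13.  11.  15.  21.]
-20 20 x -11.0 10.0 y [-15. -10.  11.  15.  16.]
-15 6 x -9.0 3.0 y [-11.  -9.  -8.  10.  10.]
-10 6 x -11.0 5.0 y [-10.  -8.   9.   9.  10.]
-5 6 x -9.0 -1.0 y [-11. -10.  -8.  10.  10.]
0 5 x -8.0 -1.0 y [-12.  -9.  -9.  10.  10.]
5 43 x -20.0 10.0 y [-18.  -8.   4.  10.  17.]
10 56 x -22.0 5.0 y [-17.  -4.   5.  12.  17.]
15 45 x -19.0 3.0 y [-16.  -4.   4.  12.  16.]
20 32 x -13.0 3.0 y [-11.  -4.   1.   6.  10.]
25 35 x -15.0 5.0 y [-12.  -3.   2.   7.   9.]
30 35 x -13.0 1.0 y [-12.  -5.   2.   7.  10.]
35 59 x -19.0 14.0 y [-16.  -6.   3.   8.  15.]
40 28 x -18.0 2.0 y [-13.  -1.   6.  13.  15.]
45 5 x -5.0 3.0 y [-4. -2. -2.  1.  2.]
sd9 yellow z [-45.7  -3.3  59.2] 81
-50 8 x -7.0 6.0 y [-24. -23. -21. -21. -20.]
-45 15 x -12.0 10.0 y [-25. -23. -23. -16
[... 2163 characters left out ...]
 [-171.0, 14.0, 220.0], [-6.0, 10.0, -49.0], [0.0, 11.0, -59.0], [7.0, 12.0, -70.0]]
282 [[2.0, -10.0, -67.0], [-3.0, -9.0, -59.0], [-189.0, -29.0, 228.0], [-188.0, -17.0, 227.0], [-187.0, 1.0, 226.0], [-188.0, 14.0, 228.0], [-9.0, 10.0, -50.0], [-3.0, 11.0, -60.0], [3.0, 12.0, -68.0]]
290 [[-0.0, -10.0, -68.0], [-6.0, -9.0, -59.0], [-208.0, -30.0, 236.0], [-208.0, -18.0, 236.0], [-207.0, 1.0, 236.0], [-209.0, 14.0, 238.0], [-207.0, 33.0, 236.0], [-7.0, 11.0, -59.0], [-0.0, 12.0, -68.0]]
298 [[-4.0, -10.0, -68.0], [-10.0, -9.0, -59.0], [-228.0, -31.0, 245.0], [-228.0, -19.0, 246.0], [-228.0, 1.0, 246.0], [-228.0, 15.0, 246.0], [-209.0, 32.0, 219.0], [-10.0, 11.0, -59.0], [-2.0, 12.0, -70.0]]
```

The depth data shows the visible fingertips ending about 15 mm short of the collar: the physical tips sit behind the nominal TCP. If the grip slips, the tips just slide down to the collar, which is safe. I'll trim the 1 mm lateral offset, raise the grip force and check again.

{"api": "carry_out", "payload": {
  "plan": [
    [15,[0.3,-1.0,0],[0,0,0]],
    [15,[0,0,0],[0,0,0]],
    [15,[0,0,0],[0,0,0]],
    [15,[0,0,0],[0,0,0]],
    [15,[0,0,0],[0,0,0]],
    [15,[0,0,0],[0,0,0]],
    [15,[0,0,0],[0,0,0]]
  ],
  "grip_force": 100
}}

```text
time_s: 15.4
eef_pos: [520.7, 238.0, 126.4]
ee_rot: [0.216, -0.009, 0.976, 0.003]
force: [0.3, -0.6, -2.1]
grip_width: 0.197
```

```bash
python3 look.py w10; python3 meas.py w10;python3 coup.py w10|head -5; python3 - <<'E'
from rig import ctrl
from h import *
for i in range(1):
    s=ctrl.sense();print(s["eef_pos"],s["dq"].round(4))
E
```

```text
15.4 [520.69655814 238.02875392 126.42953658] [ 0.31885853 -0.64938428 -2.06478203] 0.19735482218002076
[ 0.01 -0.01 -0.01]
[ -2.56  -0.18 -50.51]
[ -2.5   -0.14 -50.51]
blue face 3690 z 73.0 n(tool) [-0.006  0.001  1.   ] x [-19.5  33.8] y [-33.3  35.3]
rect ((6.9491119384765625, 0.955596923828125), (69.3335189819336, 54.14781188964844), 89.78289031982422)
yellow 2010 z -40.916041884030506 0.6396136095511338
top [  0.3   0.9 -31.1] [ -0.2   0.9 -35.3] [21.3 16.7 11.3]
side n 624
grip axis x,y at z0, slope [-0.782  0.889  0.005]
0 42 x 1.3 17.0 y -14.3 11.0
[520.74921589 238.03722538 126.46041527] [ 0.0017  0.0002 -0.0005 -0.0008  0.0002 -0.0015]
```

{"api": "carry_out", "payload": {
  "plan": [
    [15,[0,0,4],[0,0,0]],
    [15,[0,0,4],[0,0,0]],
    [15,[0,0,4],[0,0,0]],
    [15,[0,0,0],[0,0,0]],
    [15,[0,0,0],[0,0,0]],
    [15,[0,0,0],[0,0,0]],
    [15,[0,0,0],[0,0,0]]
  ]
}}

```text
time_s: 16.03
eef_pos: [525.8, 238.2, 115.7]
ee_rot: [0.216, -0.009, 0.976, 0.003]
force: [1.0, 0.1, -1.9]
grip_width: 0.202
```

{"api": "carry_out", "payload": {
  "plan": [
    [15,[0,0,3],[0,0,0]],
    [15,[0,0,3],[0,0,0]],
    [15,[0,0,3],[0,0,0]],
    [15,[0,0,0],[0,0,0]],
    [15,[0,0,0],[0,0,0]],
    [15,[0,0,0],[0,0,0]],
    [15,[0,0,0],[0,0,0]]
  ]
}}

```text
time_s: 16.62
eef_pos: [529.5, 238.2, 107.3]
ee_rot: [0.216, -0.009, 0.976, 0.003]
force: [0.7, 1.7, -2.3]
grip_width: 0.198
```

```bash
cat > views.sh <<'E'
n=$1
python3 look.py w$n; python3 meas.py w$n;python3 coup.py w$n|head -5; python3 look.py sd$n side >/dev/null; python3 look.py sc$n scene>/dev/null; python3 - <<P
import cv2,numpy as np
a=cv2.imread("pics/sc$n.png")[150:260,330:420];b=cv2.imread("pics/sd$n.png")[110:200,140:220]
b=np.clip(b.astype(float)*1.8,0,255).astype(np.uint8)
cv2.imwrite("pics/j$n.png",np.hstack([cv2.resize(a,(400,490),interpolation=cv2.INTER_CUBIC),cv2.resize(b,(400,490),interpolation=cv2.INTER_CUBIC)]))
P
E
bash views.sh 11
```

```text
16.6167 [529.54320135 238.20481712 107.34377908] [ 0.7027575   1.66860321 -2.25425726] 0.19800916001752816
[ 0.01 -0.01 -0.01]
[ -2.61  -0.18 -71.54]
[ -2.52  -0.12 -71.55]
blue face 3826 z 52.0 n(tool) [-0.012  0.     1.   ] x [-11.9  33.9] y [-33.3  35.2]
rect ((10.883418083190918, 0.9198150634765625), (46.45701217651367, 69.29527282714844), 0.1580638438463211)
yellow 1996 z -40.39159481892828 1.548715048640048
top [  0.3   0.9 -31.1] [ -0.1   0.9 -35. ] [20.8 16.8 10.7]
side n 624
grip axis x,y at z0, slope [-0.959  0.953 -0.   ]
0 26 x 1.1 15.8 y -16.0 11.4
```

View pics/j11.png

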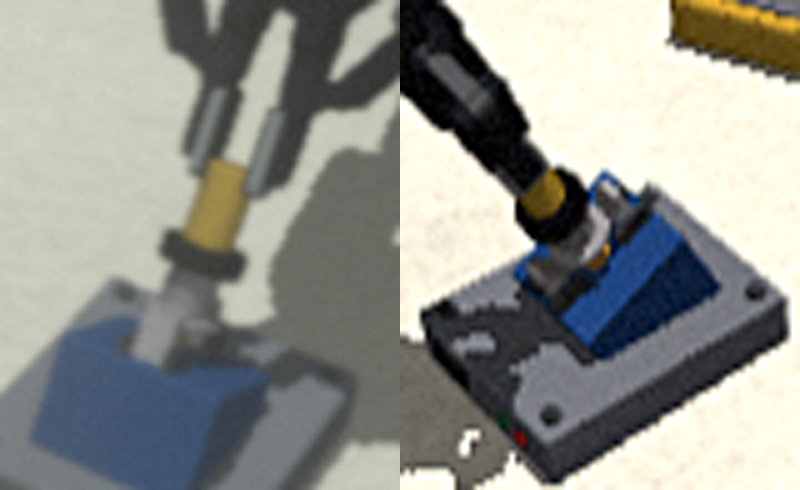

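The coupler's bore is over the nipple, with the flange between the latches and no contact force. Pressing on.

{"api": "carry_out", "payload": {
  "plan": [
    [15,[0,0,2],[0,0,0]],
    [15,[0,0,2],[0,0,0]],
    [15,[0,0,2],[0,0,0]],
    [15,[0,0,0],[0,0,0]],
    [15,[0,0,0],[0,0,0]],
    [15,[0,0,0],[0,0,0]]
  ]
}}

```text
time_s: 17.27
eef_pos: [532.2, 238.3, 101.9]
ee_rot: [0.216, -0.009, 0.976, 0.003]
force: [-0.1, 1.8, 1.2]
grip_width: 0.194
```

{"api": "carry_out", "payload": {
  "plan": [
    [15,[0,0,2],[0,0,0]],
    [15,[0,0,2],[0,0,0]],
    [15,[0,0,0],[0,0,0]],
    [15,[0,0,0],[0,0,0]],
    [15,[0,0,0],[0,0,0]]
  ]
}}

```text
time_s: 17.68
eef_pos: [533.8, 238.3, 98.3]
ee_rot: [0.216, -0.009, 0.976, 0.003]
force: [0.3, 1.4, 0.6]
grip_width: 0.196
```

```bash
python3 look.py w12; python3 meas.py w12;python3 coup.py w12|head -5
```

```text
17.6833 [533.81941645 238.3298005   98.30236423] [0.25131366 1.44285201 0.60548388] 0.1961830092326681
[ 0.01 -0.01 -0.01]
[ -2.56  -0.23 -81.55]
[ -2.47  -0.15 -81.55]
blue face 4024 z 42.0 n(tool) [-0.012 -0.     1.   ] x [-8.5 34. ] y [-33.2  35.1]
rect ((12.582649230957031, 1.0347213745117188), (69.33126068115234, 43.13528060913086), 89.73465728759766)
yellow 2004 z -39.74705639368864 1.466821325532493
top [  0.3   1.  -31.1] [ -0.1   0.9 -34.7] [20.9 16.7 10.1]
side n 618
grip axis x,y at z0, slope [-1.057  0.903 -0.005]
0 38 x 1.1 15.2 y -15.5 15.5
```

{"api": "carry_out", "payload": {
  "plan": [
    [15,[0,0,2],[0,0,0]],
    [15,[0,0,2],[0,0,0]],
    [15,[0,0,0],[0,0,0]],
    [15,[0,0,0],[0,0,0]],
    [15,[0,0,0],[0,0,0]]
  ]
}}

```text
time_s: 18.15
eef_pos: [535.6, 238.4, 95.0]
ee_rot: [0.216, -0.009, 0.976, 0.003]
force: [-3.3, -0.1, 7.1]
grip_width: 0.203
```

{"api": "carry_out", "payload": {
  "plan": [
    [15,[0,0,2],[0,0,0]],
    [15,[0,0,0],[0,0,0]],
    [15,[0,0,0],[0,0,0]],
    [15,[0,0,0],[0,0,0]]
  ]
}}

```text
time_s: 18.48
eef_pos: [536.5, 238.5, 94.6]
ee_rot: [0.217, -0.009, 0.976, 0.003]
force: [-13.1, -2.8, 20.7]
grip_width: 0.199
```

```bash
bash views.sh 13
```

```text
18.4833 [536.50146829 238.48157939  94.56754193] [-13.05645783  -2.81927494  20.68243786] 0.19863687571920333
[ 0.01  0.01 -0.01]
[ -1.7   -0.33 -86.07]
[ -1.76  -0.25 -86.07]
blue face 4173 z 37.4 n(tool) [-0.017  0.     1.   ] x [-6.9 34.9] y [-33.3  35. ]
rect ((13.69694709777832, 0.7974700927734375), (42.722930908203125, 69.4079360961914), 0.03149465098977089)
yellow 2029 z -39.45456720774395 1.4493383054649485
top [  0.4   1.  -31.3] [  0.1   0.9 -34.7] [20.3 16.8  9.6]
side n 653
grip axis x,y at z0, slope [-0.63   0.882  0.011]
0 61 x 0.4 16.4 y -16.1 13.2
```

View pics/j13.png

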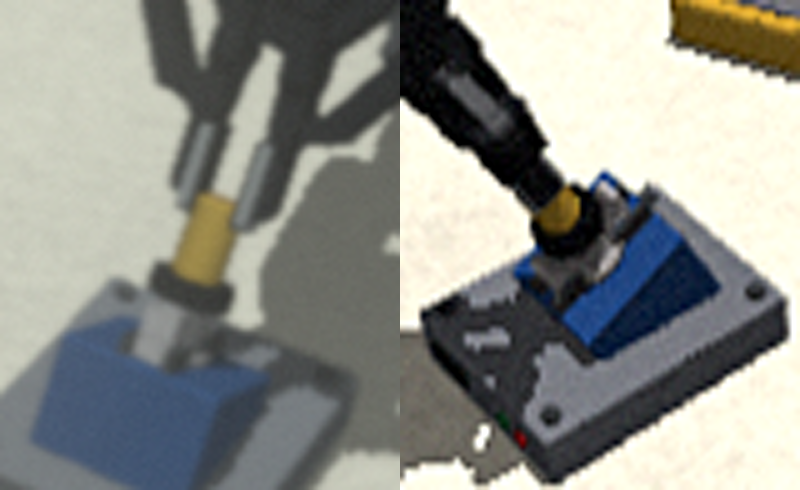

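View pics/w13.png

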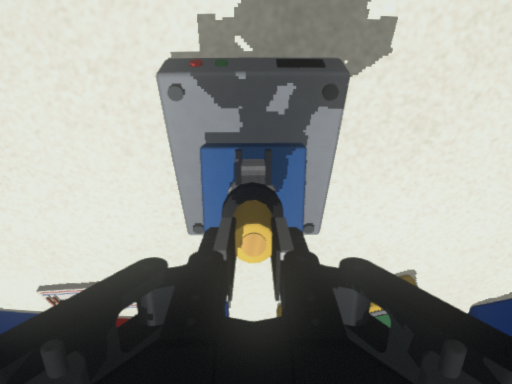

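```bash
python3 - <<'E'
import pickle
from h import *
ims=[]
for n in ("w9","w11","w12","w13"):
    s,c=pickle.load(open(n+".pkl","rb"))
    a=c["color"][135:215,205:305];ims.append(cv2.resize(a,(400,300),interpolation=cv2.INTER_CUBIC))
cv2.imwrite("pics/l.png",np.vstack([np.hstack(ims[:2]),np.hstack(ims[2:])]))
ims=[]
for n in ("sd9","sd11","sd13"):
    s,c=pickle.load(open(n+".pkl","rb"))
    a=c["color"][140:175,160:200];ims.append(cv2.resize(np.clip(a*1.8,0,255).astype(np.uint8),(266,300),interpolation=cv2.INTER_CUBIC))
cv2.imwrite("pics/l2.png",np.hstack(ims))
E
```

```text
(no output)
```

View pics/l.png

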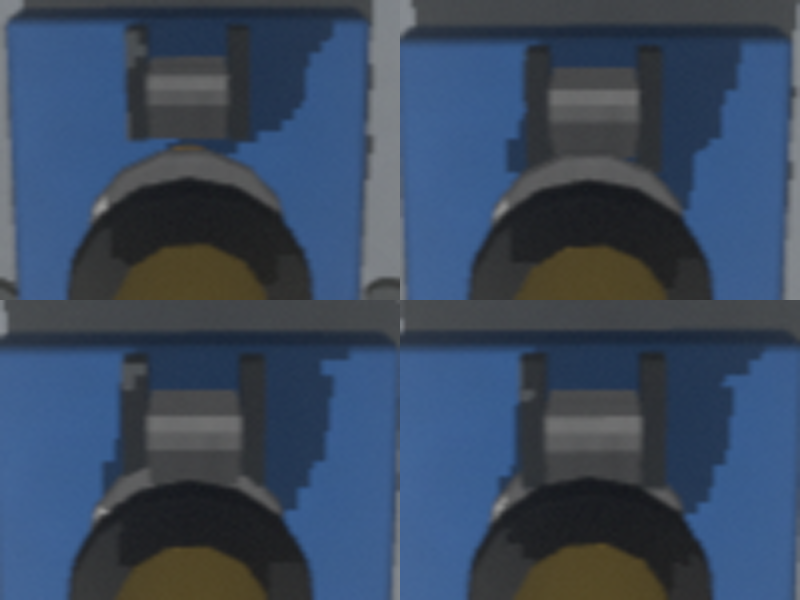

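View pics/l2.png

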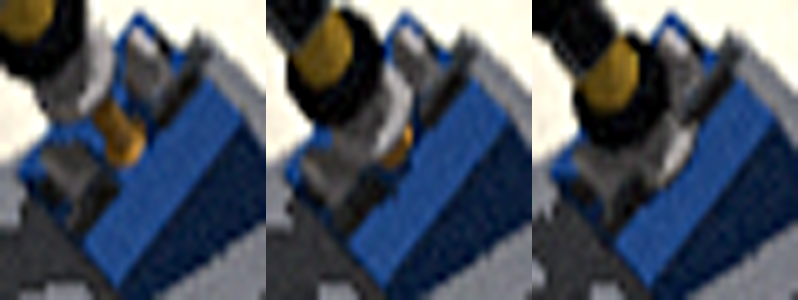

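{"api": "carry_out", "payload": {
  "plan": [
    [15,[0,0,1.5],[0,0,0]],
    [15,[0,0,0],[0,0,0]],
    [15,[0,0,0],[0,0,0]],
    [15,[0,0,0],[0,0,0]]
  ]
}}

```text
time_s: 18.97
eef_pos: [537.3, 238.7, 94.8]
ee_rot: [0.218, -0.009, 0.976, 0.003]
force: [-23.6, -4.5, 35.9]
grip_width: 0.199
```

```bash
python3 look.py w14; python3 meas.py w14;python3 coup.py w14|head -5
```

```text
18.9667 [537.26188248 238.65449618  94.80754059] [-23.58216195  -4.54752467  35.89286601] 0.1989656439431947
[ 0.01  0.02 -0.  ]
[ -0.91  -0.49 -86.17]
[ -1.11  -0.39 -86.17]
blue face 4229 z 37.3 n(tool) [-0.01   0.001  1.   ] x [-6.9 35.7] y [-33.5  34.9]
rect ((14.377632141113281, 0.6632537841796875), (43.441139221191406, 69.46885681152344), 0.28381168842315674)
yellow 2062 z -40.5670753060689 0.9665757855743209
top [  0.4   0.9 -31.4] [ -0.1   0.9 -35.3] [20.9 16.8 10.6]
side n 672
grip axis x,y at z0, slope [-0.244  0.834  0.025]
0 112 x 0.4 17.5 y -16.0 16.0
```

```bash
python3 - <<'E'
import pickle
from h import *
for n in ("w3","w8","w9","w10","w11","w12","w13","w14"):
    s,c=pickle.load(open(n+".pkl","rb"))
    X=cloud(c,c["tool_from_camera"]);b=c["color"].astype(int)
    blue=(b[...,0]>1.6*b[...,2])&np.isfinite(X[...,2])&(abs(X[...,1])<45)&(abs(X[...,0])<50)&(X[...,2]<150)
    B=X[blue];zt=np.median(B[B[:,2]>20][:,2]);F=B[abs(B[:,2]-zt)<3]
    xe=np.percentile(F[:,0],99.5);yc=(np.percentile(F[:,1],.5)+np.percentile(F[:,1],99.5))/2
    L=X[~blue&np.isfinite(X[...,2])];L=L[(abs(L[:,1]-yc)<8)&(L[:,0]>xe-35+15)&(L[:,0]<xe)]
    h=zt-L[:,2]
    out=[]
    for lo in range(6,30,4):
        q=L[(h>lo)&(h<=lo+4)]
        out.append((lo,len(q),(q[:,0].min()-xe+34.5).round(1),(q[:,0].max()-xe+34.5).round(1)) if len(q)>2 else None)
    print(n,"zface",zt.round(1),"maxh",np.percentile(h,99).round(1),out)
    # flange heights
    G=X[np.isfinite(X[...,2])];r=np.hypot(G[:,0]-0,G[:,1]-.9);q=G[(r>12)&(r<17.5)&(G[:,0]>4)&(abs(G[:,1]-.9)>9)&(G[:,2]>20)&(G[:,2]<zt-1.5)]
    print("   flange z hist",np.histogram(q[:,2],bins=np.arange(24,42,1.5))[0])
E
```

```text
w3 zface 137.6 maxh 261.9 [(6, 33, np.float64(14.8), np.float64(33.5)), (10, 6, np.float64(20.7), np.float64(31.9)), (14, 44, np.float64(14.8), np.float64(27.0)), (18, 63, np.float64(16.4), np.float64(27.0)), (22, 110, np.float64(19.9), np.float64(27.0)), None]
   flange z hist [0 0 0 0 0 0 0 0 0 0 0]
w8 zface 113.1 maxh 237.3 [(6, 28, np.float64(15.0), np.float64(33.1)), (10, 19, np.float64(16.9), np.float64(31.5)), (14, 33, np.float64(15.1), np.float64(26.6)), (18, 63, np.float64(16.6), np.float64(26.9)), (22, 141, np.float64(19.8), np.float64(26.7)), None]
   flange z hist [ 0  0  0  0 11 72 36  5  0  0  0]
w9 zface 73.6 maxh 197.7 [(6, 64, np.float64(14.5), np.float64(33.3)), (10, 21, np.float64(16.7), np.float64(26.8)), (14, 60, np.float64(14.6), np.float64(26.9)), (18, 95, np.float64(16.9), np.float64(26.8)), (22, 177, np.float64(19.2), np.float64(26.5)), None]
   flange z hist [ 0  0  0  0  6 81 36  1  0  0  0]
w10 zface 73.0 maxh 197.2 [(6, 46, np.float64(15.0), np.float64(32.9)), (10, 27, np.float64(17.5), np.float64(26.8)), (14, 58, np.float64(14.9), np.float64(26.7)), (18,
[... 829 characters left out ...]
7.4 maxh 161.6 [(6, 56, np.float64(14.5), np.float64(33.1)), (10, 29, np.float64(26.3), np.float64(33.1)), (14, 81, np.float64(14.5), np.float64(26.9)), (18, 132, np.float64(16.7), np.float64(26.8)), (22, 267, np.float64(16.0), np.float64(26.8)), (26, 48, np.float64(15.7), np.float64(21.8))]
   flange z hist [ 0  1 14 15  8 40 27  5  0  0  0]
w14 zface 37.3 maxh 161.4 [(6, 95, np.float64(14.7), np.float64(32.7)), (10, 29, np.float64(26.1), np.float64(26.6)), (14, 62, np.float64(15.0), np.float64(26.5)), (18, 140, np.float64(16.3), np.float64(26.6)), (22, 262, np.float64(15.1), np.float64(26.5)), (26, 52, np.float64(15.1), np.float64(17.3))]
   flange z hist [ 0  1 13  6 19 45  8  3  0  0  0]
```

The front latch's outer edge read 26.7 mm at rest, 29.1 mm at w11 (wedged out) and 26.6 mm from w12 on, so it has snapped shut. The face and the coupler's underside now coincide within about 0.5 mm, and contact is stiff. I'll ease the push a little and do the final checks.

{"api": "carry_out", "payload": {
  "plan": [
    [15,[0,0,-0.8],[0,0,0]],
    [15,[0,0,0],[0,0,0]],
    [15,[0,0,0],[0,0,0]],
    [15,[0,0,0],[0,0,0]],
    [15,[0,0,0],[0,0,0]],
    [15,[0,0,0],[0,0,0]]
  ]
}}

```text
time_s: 19.52
eef_pos: [537.0, 238.6, 94.8]
ee_rot: [0.217, -0.009, 0.976, 0.003]
force: [-17.3, -3.0, 26.6]
grip_width: 0.196
```

```bash
bash views.sh 15; python3 - <<'E'
import pickle
from h import *
d0=pickle.load(open("d0.pkl","rb"))["scene"];_,c=pickle.load(open("sc15.pkl","rb"))
X=cloud(c);b=c["color"].astype(int)
r=(b[...,2]>1.8*b[...,0])&(b[...,2]>1.6*b[...,1])&np.isfinite(X[...,2]);r[:145]=0;r[175:]=0;r[:,:172]=0;r[:,192:]=0
P=X[r];print("cap",P.min(0),P.max(0))
df=np.abs(c["color"].astype(int)-d0["color"].astype(int)).max(-1)>60
print("jars/bystander diff px",df[130:200,130:172].sum(),df[130:165,195:222].sum(),df[245:335,160:320].sum())
s,w=pickle.load(open("w15.pkl","rb"));W=cloud(w,w["tool_from_camera"])
E
```

```text
19.5167 [536.97695272 238.58363543  94.76021194] [-17.2684194   -2.95587883  26.59055597] 0.1960717391412661
[ 0.01  0.02 -0.  ]
[ -1.19  -0.42 -86.09]
[ -1.34  -0.33 -86.09]
blue face 4205 z 37.4 n(tool) [-0.016  0.     1.   ] x [-6.9 35.5] y [-33.4  34.9]
rect ((14.093215942382812, 0.7843360900878906), (69.23260498046875, 43.09886932373047), 89.9643783569336)
yellow 2053 z -40.15114731402852 1.5871659210694986
top [  0.4   0.9 -31.4] [ -0.1   0.9 -35. ] [20.5 16.8 10.3]
side n 664
grip axis x,y at z0, slope [-0.362  0.897  0.022]
0 75 x 1.0 16.5 y -14.9 16.1
cap [ 553.37519723 -252.59980006   42.71254814] [ 567.77819473 -239.60748514   47.05220906]
jars/bystander diff px 0 0 0
```

View pics/sc15.png

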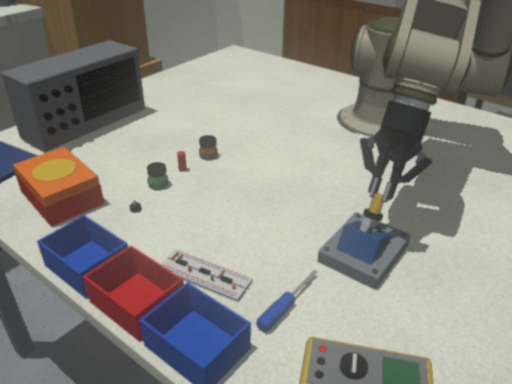

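View pics/j15.png

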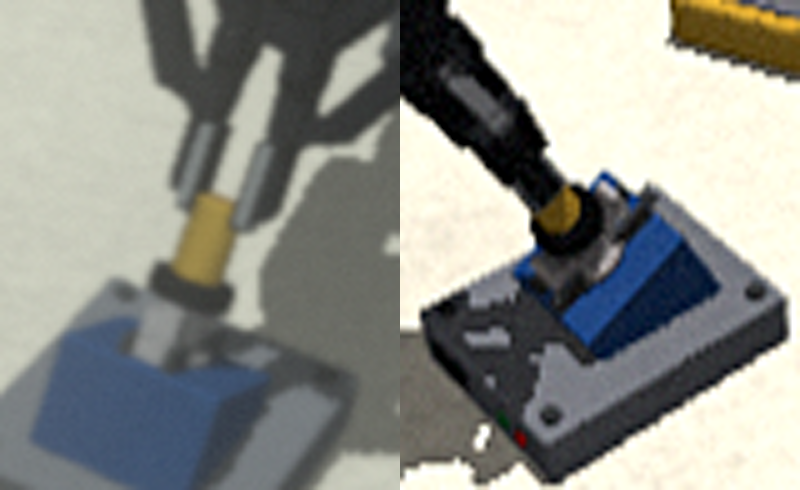

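```bash
python3 - <<'E'
from rig import ctrl
print(ctrl.finish_job()); s=ctrl.sense(); print(s["time_s"],s["force"],s["eef_pos"])
E
```

```text
the job is handed in; nothing more can be done
None
the job is handed in; nothing more can be done
```

I stood the dust cap upright between the jars and pressed the coupler onto the jack. I handed the job in at about 19.6 s of the 69 s, with the gripper still holding the coupler down. No verdict is reported, so these are my last checks:

- **Cap:** standing upright, mouth down and let go. The wrist camera put it about 4 mm from midway between the jars.
- **Coupler:** underside within about 0.5 mm of the jack's face, within about 1 mm of its axis and tilted about 0.02 rad. I was pushing with about 31 N at the end, far above the 10 N spring, and the contact was stiff, so I take it as fully home. The nipple's travel is inferred from this, not measured.
- **Front latch:** the wrist camera showed it open about 2.4 mm and then return to closed.
- **Back latch:** not measured; it was hidden from the wrist camera. I only judged it closed from the side view and the stiff contact.
- **Jars and bystanders:** the picture areas I compared around both jars, the breadboard and the screwdriver had not changed since the start. I didn't check the whole bench.

The visible fingertips ended about 15 to 20 mm behind where the tool frame puts them. The coupler was therefore held by the top of its yellow grip, not with the fingertips on its collar. At 100 N grip it did not slip.

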